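# Set up the cup shuttle of a sealing machine

### The arm

A 7-joint arm with a two-finger parallel gripper is mounted at the origin on the work surface. World frame = base frame: x ahead of the robot, y to its left, z up, the work surface at z = 0. Lengths are in m, angles in rad, forces in N, time in s.
With the tool pointing down it reaches from about 0.4 to 0.85 m from the base axis. Payload 10.4 kg.
Tool frame: the origin (TCP) lies on the centre line of the jaws, within the pads' length; the fingertips stand 22 mm ahead of it and the grasp point (between the pads) lies 3 mm ahead of it; z points along the fingers, y is the line along which they close (so a half turn about z gives the same grasp; the last joint's range is limited). The gripper opens to 87 mm and grips with 3 to 60 N. Pads are 19 mm wide; open, the fingers measure 117 mm over their backs; the gripper's body (75 mm by 190 mm) begins 51 mm behind the grasp point.
Start: joints at [1.178, 0.332, -0.065, 1.46, 0.022, 1.35, -0.088], TCP at [0.226, -0.583, 0.245] pointing down, gripper open.
Joint ranges: [-2.6, 2.6], [-0.5, 2.12], [-1.47, 1.34], [0.16, 2.42], [-1.27, 4.41], [0.06, 2.06], [-2.6, 2.6]. Speed limits (rad/s): [2.22, 2.22, 2.79, 2.79, 3.14, 3.14, 3.14].

### API

Orientations are given as a unit quaternion [x, y, z, w].
In Python, from bench import r gives the robot as it stands.
- The arm moves only by the tool jog_arm, called after "Request:" as name(argument=value, ...), one argument or row to a line, values as JSON. Schema: {"type":"object","properties":{"ticks":{"type":"array","items":{"type":"array","prefixItems":[{"type":"array","items":{"type":"number"},"minItems":3,"maxItems":3},{"type":"number"},{"type":"number"}],"minItems":3,"maxItems":3},"minItems":1,"maxItems":12},"clamp_n":{"type":"number"},"only":{"type":"string"},"quiet":{"type":"boolean"},"lines":{"type":"string"}},"required":["ticks"],"additionalProperties":false}. ticks is a list of rows, 1 to 12 of them, each written [[dx, dy, dz], turn, opening]: dx, dy, dz in m, then a turn about the tool's z in rad, then the finger opening in m; each row is the pose to reach, as a shift and turn from the pose commanded when the call began, along the tool's axes at that moment; what a row does not reach only later rows make up. A row lasts 1/10 s, in which the tool goes at most 0.05 m and 0.15 rad, less where a joint would pass 70% of its speed; a pose out of reach is approached as far as the arm can. The fingers move at their own pace and stop on an object; clamp_n is the grip in N (left out, the last holds). Time passes only in rows, so rows that do not move let the fingers close. The tool returns the time, the measured TCP pose, the force, the opening and the grip force at its end. only (a regular expression) keeps the lines of the reply that match it, lines (a string "A,B") keeps lines A to B, and quiet returns only ok. Input that does not fit is refused with a message, and nothing moves.
- r.read_state(): the state, without advancing time (a new reading comes with each control period).
- r.camera(name): name is "side" or "top" or "wrist"; returns a dict with "img" (480x640x3 uint8, red, green, blue), "fx", "fy", "cx", "cy" (pixels), "pose" (4x4, takes a point from camera to world coordinates). Camera axes: x right, y down, z forward; pixel columns grow to the right and rows downward; lengths in m; the calibration is good to about 2 mm. A picture is of the moment at which its call begins. There is no depth.
- r.close_job(): hands the job in; it is judged then, once.
The state is a dict: "time": time; "joint_positions": joint angles; "joint_vel": joint speeds; "joint_torque": joint torques, N m; "ee_pos": TCP position; "eef_rot": TCP orientation; "ft_force": force on the tool from outside, world axes, zero at the start; "torque": the same for the moment, N m; "width": finger opening in m; "grip_force": force on a finger pad.
Only numpy, scipy, OpenCV 4.12 (cv2) and the standard library are available. Lean on these libraries where they do the work, as an engineer would, in place of code of your own. Each camera call takes 0.05 s, during which the arm holds its last target. There are 200 camera calls.

### The job

Set up the cup shuttle: pull the guide rods that are in the holder out one at a time, thickest first, and fit each into the bore of its own size in the carriage, dipping the edge of its foot into the bore with the rod leaning at about 15 degrees, then straightening it and sliding it fully home. When all are in, stand the setting gauge upright in the nest ring, and then turn the feed knob until the carriage's pointer lines up with the index blade. Leave the bottle, the cup stack and the spanner where they are.

Things in the scene. Friction and masses are not known exactly. Their poses are not given: they have to be found in the camera images.
- rod_a: the thick guide rod: plain stainless steel rod, 28 mm in diameter, 150 mm long, 0.22 kg on average, slightly chamfered foot; origin at the centre of its foot, z along the rod to its top. At the start it stands in one of the holder's three pockets (may be absent)
- bore_a (a point): centre of the mouth of the bore for the thick rod in the flat top of the carriage: 29.5 mm in diameter, 36 mm deep, blind; axes as the carriage (x across, y along its travel, z up). At carriage y = -60 mm from the middle bore
- rod_b: the middle guide rod: plain stainless steel rod, 22 mm in diameter, 150 mm long, 0.22 kg on average, slightly chamfered foot; origin at the centre of its foot, z along the rod to its top. At the start it stands in one of the holder's three pockets (may be absent)
- bore_b (a point): centre of the mouth of the bore for the middle rod in the flat top of the carriage: 23.5 mm in diameter, 36 mm deep, blind; axes as the carriage (x across, y along its travel, z up). At carriage y = 0 mm from the middle bore
- rod_c: the thin guide rod: plain stainless steel rod, 16 mm in diameter, 150 mm long, 0.22 kg on average, slightly chamfered foot; origin at the centre of its foot, z along the rod to its top. At the start it stands in one of the holder's three pockets (may be absent)
- bore_c (a point): centre of the mouth of the bore for the thin rod in the flat top of the carriage: 17.5 mm in diameter, 36 mm deep, blind; axes as the carriage (x across, y along its travel, z up). At carriage y = 60 mm from the middle bore
- holder: fixed open-topped steel rod holder on the table, 52 x 142 x 75 mm (x, y, z), walls 4 mm, floor about 4 mm thick, parted along its y into three upright pockets about 44 x 42 mm (dividers 60 mm high) whose centres lie at y = -46, 0, +46 mm; rods stand loosely in them and stick out of the top by about 79 mm; origin at the centre of its underside
- nest (a point): centre of the nest on the carriage top: a steel ring 10 mm high, 84 mm inside diameter, 100 mm outside, open above; the point lies on the carriage top inside the ring, 140 mm along +y from the middle bore; axes as the carriage
- gauge: setting gauge that stands in for a cup: a solid round steel foot 76 mm in diameter and 16 mm high, with a plain aluminium hub 40 mm in diameter rising from its middle to 60 mm above the underside; 0.35 kg, most of it in the foot; origin at the centre of its underside, z up. Stands on the table at the start
- feed_knob (a joint): angle of the carriage's feed knob in rad, 0 at the start, growing clockwise seen from above, at most 6.0; each rad drives the carriage 20 mm along its own +y; it stays where it is left and takes about 0.15 N m to turn; the carriage itself resists a sideways push along its travel of up to about 7 N
- feed_knob_grip (a point): point on the upright axis of the feed knob at the height to grip, 37 mm above the carriage top: an upright black bar 57 mm long, 14 mm thick, from 14 to 44 mm above the carriage top, on a disc 60 mm across; the knob sits on the carriage 150 mm along -y from the middle bore and travels with it. The point is fixed to the turning part: its x axis lies along the grip bar
- pointer (a point): tip of the dark pointer fin (5 mm wide) on the far (+x) side of the carriage, level with the carriage top; axes as the carriage: y is its direction of travel
- mark (a point): top of the thin dark upright blade (4 mm) on the steel index block fixed on the bed, beyond the pointer's path, 15 mm above the pointer; its y axis is the direction of travel; the pointer is at the mark when both have the same place along y
- bed: fixed bed of the cup shuttle, a dark slab 190 x 520 x 24 mm; origin on the table under the line of the bores, midway along; x across, y along the travel. The carriage, an aluminium plate 110 x 385 x 44 mm, rides on it with its top 72 mm above the table; at the start its middle bore is 50 mm along -y from the bed's origin, and the plate reaches 192 mm either side of that bore
- cup_stack: bystander: stack of clear cups, 66 mm across, 128 mm high, origin under its centre
- oil_bottle: bystander: grey bottle, 54 mm across, 140 mm high, origin under its centre
- spanner: bystander: spanner 170 mm long lying on the table between robot and shuttle, origin under its middle

How it is judged:
By the outcome, as a careful person would: the job done as asked, in the order asked, and still so for the second after the job is handed in, with the robot touching nothing.
Of rod_a, rod_b, rod_c only 2 to 3 are there at a start; the rules pass over those that are not, and their reading is None.
At some moment in a run one of gauge may be knocked a few centimetres aside while the robot is not near it.
It also fails if it takes over 210 s, if anything falls off the work surface, if the arm or the gripper's body presses on something with over 40 N, if the wrist force passes 120 N, or if a joint passes its speed limit or range.

## Working session

There is one attempt and no reset: what is moved stays moved. The work goes in short steps, Python scripts to look and compute and a tool call to move; the robot and the scene stay as the last step left them, time stands still between calls to the robot, and variables do not carry over. Pictures are saved under pics/ and viewed, at most 14 in all, crops included, and the job is handed in when it is done.

```bash
ls; mkdir -p pics; python3 - <<'E'
from bench import r
import cv2,json
for n in ("top","side"):
    c=r.camera(n); cv2.imwrite(f"pics/{n}0.png",c["img"][:,:,::-1]); print(n,c["fx"],c["fy"],c["cx"],c["cy"],c["pose"])
print(r.read_state())
E
```

```text
bench.py
pics
top 441.8766792923317 441.8766792923317 323.3752149882039 242.86169760182787 [[-0.02000156 -0.98912316  0.14572339  0.43522606]
 [-0.999629    0.02247979  0.0153794  -0.0120908 ]
 [-0.01848796 -0.14536171 -0.98920583  0.94785445]
 [ 0.          0.          0.          1.        ]]
side 545.6858583004978 545.6858583004978 314.57874070470973 236.99222468663848 [[-0.92132725 -0.24606068  0.30101534  0.20100876]
 [-0.38858643  0.55787088 -0.7333353   0.79087626]
 [ 0.01251729 -0.79261227 -0.60959749  0.74983799]
 [ 0.          0.          0.          1.        ]]
{'time': 0.1, 'joint_positions': array([ 1.17842474,  0.33282773, -0.06470284,  1.46085412,  0.02158875,
        1.34990133, -0.0884657 ]), 'joint_vel': array([ 0.00030175, -0.00187164,  0.00080234, -0.00205626,  0.0007654 ,
       -0.00107532, -0.0020815 ]), 'joint_torque': array([ 1.13738039e-03, -6.24550009e+01,  2.43742601e-02, -3.90721858e+01,
       -6.15423010e-02,  3.65061325e-02,  6.23288003e-06]), 'ee_pos': array([ 0.22576395, -0.58245749,  0.24382312]), 'eef_rot': array([ 9.82952113e-01,  1.83860610e-01, -1.41743028e-04, -6.32114496e-04]), 'ft_force': array([-0.22771092, -1.02465072,  0.3956844 ]), 'torque': array([ 0.04947995,  0.0200793 , -0.02483065]), 'grip_force': 0.0, 'width': 0.08690194635839012}
```
View pics/top0.png

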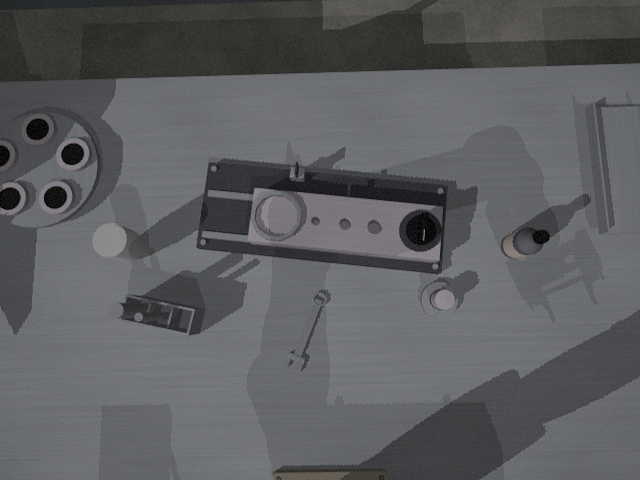

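View pics/side0.png

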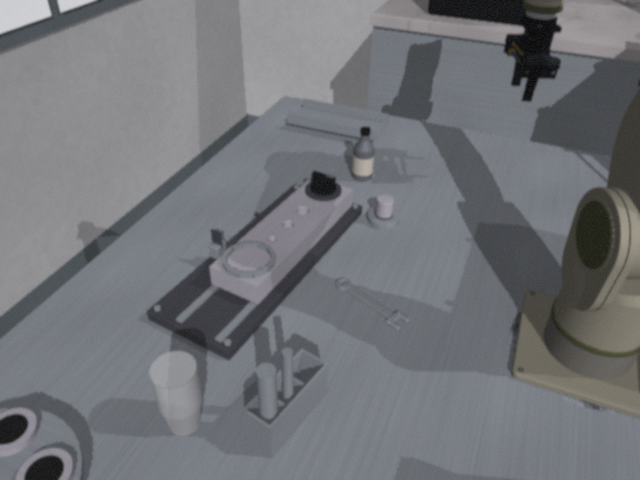

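```bash
cat > h.py <<'E'
import numpy as np, cv2
from scipy.spatial.transform import Rotation as R
def ray(c,u,v,z):
    P=np.array(c["pose"]); d=P[:3,:3]@[(u-c["cx"])/c["fx"],(v-c["cy"])/c["fy"],1.]
    o=P[:3,3]; return o+d*(z-o[2])/d[2]
def proj(c,p):
    P=np.array(c["pose"]); q=P[:3,:3].T@(np.array(p)-P[:3,3])
    return np.array([c["fx"]*q[0]/q[2]+c["cx"],c["fy"]*q[1]/q[2]+c["cy"]])
def crop(img,u0,v0,u1,v1,s,g=2.0,draw=()):
    im=img[v0:v1,u0:u1,::-1]; im=np.clip(im.astype(float)*g,0,255).astype(np.uint8)
    im=cv2.resize(im,None,fx=s,fy=s,interpolation=cv2.INTER_CUBIC)
    for p in draw: cv2.circle(im,(int((p[0]-u0+.5)*s),int((p[1]-v0+.5)*s)),2,(0,0,255),-1)
    return im
E
python3 - <<'E'
from bench import r
from h import *
t=r.camera("top"); s=r.camera("side")
a=crop(t["img"],192,150,458,280,3,2.2); b=crop(t["img"],90,280,222,345,3,2.5); d=crop(s["img"],230,320,350,460,1.25*1.0,2)
o=np.zeros((600,800,3),np.uint8); o[:a.shape[0],:a.shape[1]]=a; o[395:395+b.shape[0],:b.shape[1]]=b
g=crop(t["img"],400,260,480,325,3,2.2); o[395:395+195,400:640]=g
cv2.imwrite("pics/t1.png",o)
d=crop(s["img"],230,320,350,460,4,2); cv2.imwrite("pics/s1.png",d)
E
```

View pics/t1.png

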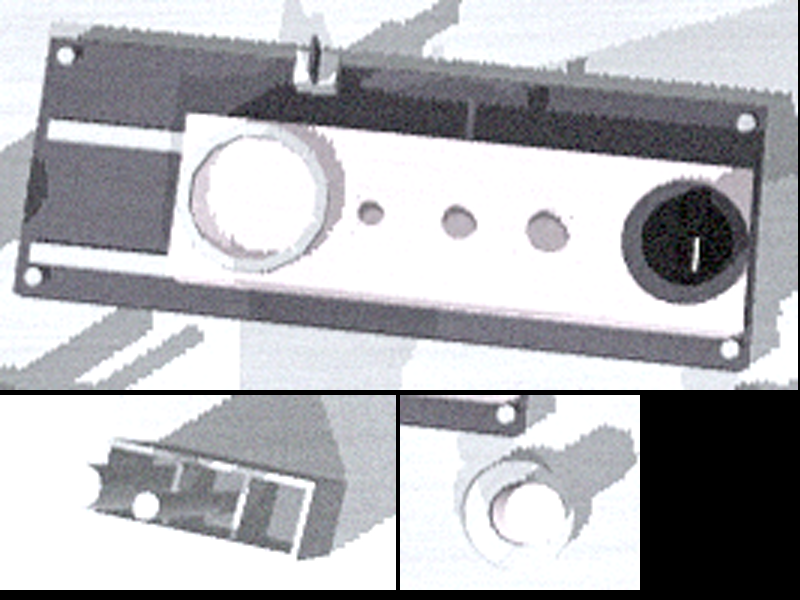

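View pics/s1.png

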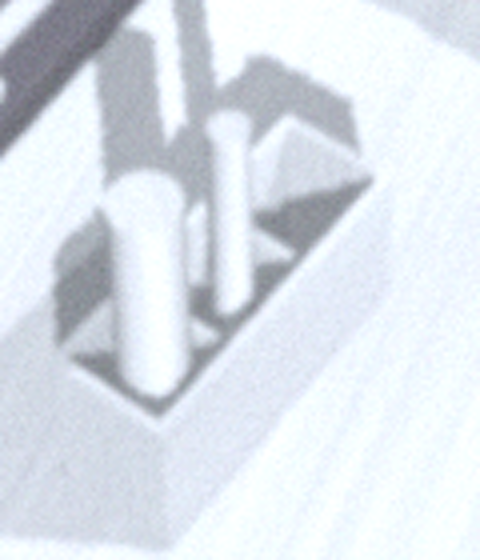

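```bash
python3 - <<'E'
from bench import r
from h import *
t=r.camera("top"); s=r.camera("side")
B=[ray(t,192+u/3,150+v/3,.072) for u,v in((548,231),(459,221),(371,212))]
print("bores",B); ax=B[2]-B[0]; print(np.linalg.norm(ax), np.degrees(np.arctan2(ax[1],ax[0])))
print("nest",ray(t,192+262/3,150+200/3,.082),"knobdisc",ray(t,192+688/3,150+238/3,.082))
print("mark",ray(t,192+315/3,150+62/3,.087),"ptrs",ray(t,192+470/3,150+105/3,.072),ray(t,192+538/3,150+95/3,.072))
print("gauge foot",ray(t,400+520/3-400/3,260+(512-395)/3,.016),"hub",ray(t,400+(537-400)/3,260+(515-395)/3,.06))
print("thin top",ray(t,90+146/3,280+(505-395)/3,.154))
print("holder corners",[ray(t,90+u/3,280+(v-395)/3,.075)for u,v in((113,440),(313,483),(300,556))])
# side rods
for n,(u1,v1,u2,v2,w) in dict(thick=(145,185,155,388,72),thin=(229,122,236,305,36)).items():
    p=ray(s,230+u1/4,320+v1/4,.154); P=np.array(s["pose"]); dep=(P[:3,:3].T@(p-P[:3,3]))[2]; dd=np.linalg.norm(p-P[:3,3])
    print(n,p,"dia",w/4*dep/s["fx"])
g=lambda i:np.clip((i/255.)**.5*255,0,255)
a=t["img"][160:265,290:450]; a=cv2.resize(g(a)[:,:,::-1].astype(np.uint8),None,fx=5,fy=5,interpolation=cv2.INTER_CUBIC); cv2.imwrite("pics/t2.png",a)
E
```

```text
bores [array([ 0.59412627, -0.10220528,  0.072     ]), array([ 0.60234224, -0.04282102,  0.072     ]), array([0.60989603, 0.01618477, 0.072     ])]
0.11943571976257063 82.41276591755144
nest [0.61777811 0.0884769  0.082     ] knobdisc [ 0.58545692 -0.19326685  0.082     ]
mark [0.71063706 0.05162264 0.087     ] ptrs [ 0.68240902 -0.05247287  0.072     ] [ 0.68825118 -0.09888092  0.072     ]
gauge foot [ 0.44882907 -0.23811453  0.016     ] hub [ 0.44599305 -0.23851163  0.06      ]
thin top [0.4264448  0.33282865 0.154     ]
holder corners [array([0.468344  , 0.39083261, 0.075     ]), array([0.43763056, 0.25756134, 0.075     ]), array([0.39087041, 0.26498861, 0.075     ])]
thick [0.44303512 0.36792547 0.154     ] dia 0.024615472600375762
thin [0.42853237 0.3313056  0.154     ] dia 0.012678648933084402
```

View pics/t2.png

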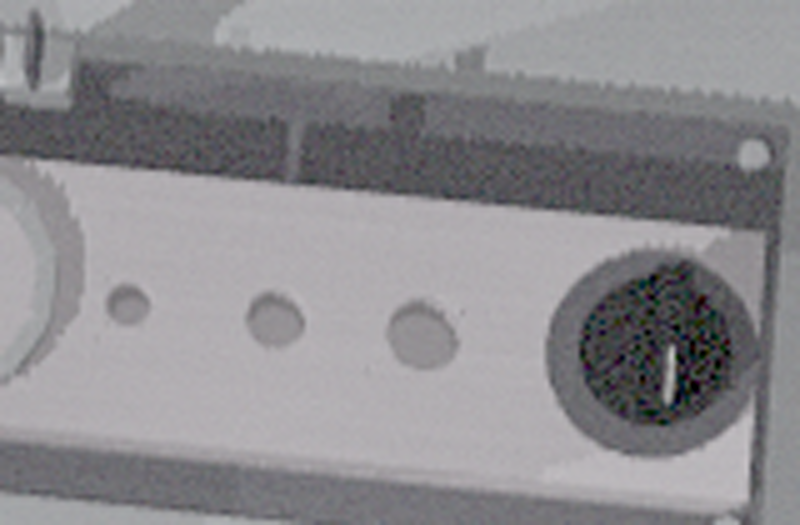

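```bash
cat >> h.py <<'E'
def ang(q): x=R.from_quat(q).as_matrix()[:,0]; return np.degrees(np.arctan2(x[1],x[0]))
def go(st,p,a=None):
    "shift in tool axes (+turn) from measured pose to world p with tool x at a deg"
    M=R.from_quat(st["eef_rot"]).as_matrix(); d=M.T@(np.array(p)-st["ee_pos"])
    t=0 if a is None else -np.radians((a-ang(st["eef_rot"])+180)%360-180)
    return np.round(d,4).tolist()+[round(t,3)]
E
python3 - <<'E'
from bench import r
from h import *
s=r.read_state(); print(ang(s["eef_rot"]),go(s,[.55,-.06,.27],82.4))
t=r.camera("top"); print([ray(t,290+u/5,160+v/5,.116) for u,v in((670,347),(668,404))])
E
```

```text
21.185481464318485 [0.4911, -0.3702, -0.0256, np.float64(-1.068)]
[array([ 0.57931118, -0.1912003 ,  0.116     ]), array([ 0.5574012 , -0.18928246,  0.116     ])]
```

Request:
jog_arm(
  ticks=[
    [[0.04,-0.03,-0.002],-0.1,0.087],
    [[0.08,-0.06,-0.004],-0.2,0.087],
    [[0.12,-0.09,-0.006],-0.3,0.087],
    [[0.16,-0.12,-0.008],-0.4,0.087],
    [[0.2,-0.15,-0.01],-0.5,0.087],
    [[0.24,-0.18,-0.012],-0.6,0.087],
    [[0.28,-0.21,-0.014],-0.7,0.087],
    [[0.32,-0.24,-0.016],-0.8,0.087],
    [[0.36,-0.27,-0.018],-0.9,0.087],
    [[0.4,-0.3,-0.02],-1.0,0.087],
    [[0.44,-0.33,-0.024],-1.068,0.087],
    [[0.4911,-0.3702,-0.026],-1.068,0.087],
  ],
  clamp_n=10,
)

```text
time: 1.55
ee_pos: [0.543, -0.0719, 0.2707]
eef_rot: [0.752, 0.659, 0.0, 0.001]
ft_force: [0.9, -0.1, -0.4]
width: 0.0869
grip_force: 0.0
```

```bash
python3 - <<'E'
from bench import r
from h import *
c=r.camera("wrist"); print(c["fx"],c["pose"])
cv2.imwrite("pics/w1.png",crop(c["img"],0,0,640,480,1.25,1.6))
E
```

```text
352.7764204340612 [[ 0.99131848 -0.12778182 -0.03097547  0.55167886]
 [-0.13147034 -0.96010927 -0.24679088 -0.00484267]
 [ 0.00179555  0.24872072 -0.96857358  0.41044404]
 [ 0.          0.          0.          1.        ]]
```

View pics/w1.png

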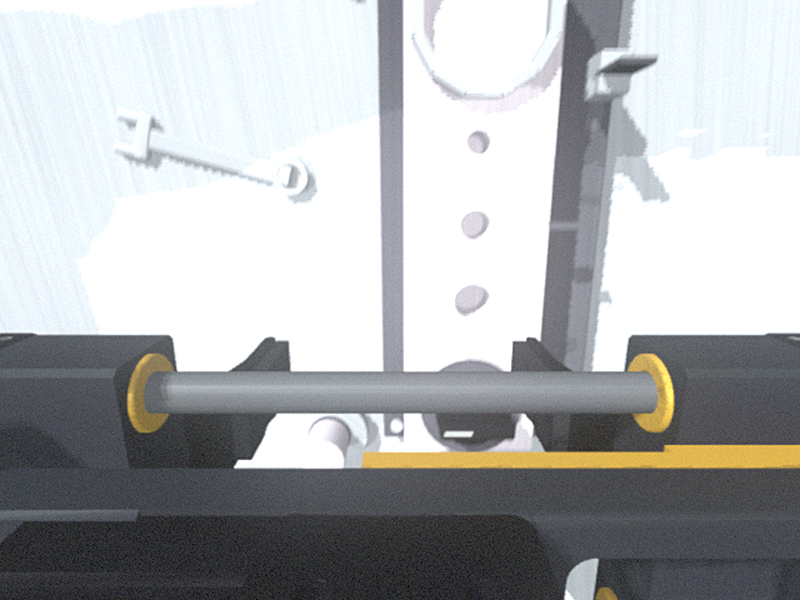

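```bash
cat >> h.py <<'E'
def blob(c,u,v,w=16,z=.072,full=False):
    "mouth centre near pixel: darker-than-surroundings connected region"
    g=cv2.GaussianBlur(cv2.cvtColor(c["img"],cv2.COLOR_RGB2GRAY),(0,0),.7)
    S=6; u0,v0=int(u)-w,int(v)-w
    p=cv2.resize(g[v0:v0+2*w,u0:u0+2*w],None,fx=S,fy=S,interpolation=cv2.INTER_CUBIC)
    bg=np.percentile(p,85); mid=np.median(p[S*w-9:S*w+9,S*w-9:S*w+9])
    m=(p<(bg+mid)/2).astype(np.uint8); n,l,st,ce=cv2.connectedComponentsWithStats(m)
    k=l[S*w,S*w]; cs,_=cv2.findContours((l==k).astype(np.uint8),cv2.RETR_EXTERNAL,cv2.CHAIN_APPROX_NONE)
    (x,y),ax,_=cv2.fitEllipse(max(cs,key=len)); P=(u0+(x+.5)/S-.5,v0+(y+.5)/S-.5)
    return np.round(P,2),np.round(np.array(ax)/S,1),np.round(ray(c,*P,z),4),(bg,mid)
E
python3 - <<'E'
from bench import r
from h import *
c=r.camera("wrist"); t=r.camera("top")
for u,v in((471,299),(474,224),(478,142)): print("w",*blob(c,u/1.25,v/1.25))
for u,v in((374.7,227),(345,223.7),(315.7,220.7)): print("t",*blob(t,u,v,11))
print("mark w",ray(c,652/1.25,60/1.25,.087),ray(c,605/1.25,70/1.25,.087),"ptr",ray(c,578/1.25,226/1.25,.072))
print("nest w",ray(c,488/1.25,0,.082))
s=r.read_state(); print(s["ee_pos"],ang(s["eef_rot"]),go(s,[.443,.368,.25],77))
E
```

```text
w [374.94 247.35] [17.4 32.4] [ 0.5973 -0.0957  0.072 ] (np.float64(208.0), np.float64(168.0))
w [367.78 174.52] [11.7 26.7] [ 0.5968 -0.0236  0.072 ] (np.float64(210.0), np.float64(208.0))
w [382.71 110.86] [5.5 9.5] [0.6154 0.0315 0.072 ] (np.float64(210.0), np.float64(212.0))
t [370.94 224.7 ] [ 6.7 24.4] [ 0.599  -0.0949  0.072 ] (np.float64(121.0), np.float64(74.0))
t [335.62 227.83] [ 4.4 26.6] [ 0.5943 -0.0237  0.072 ] (np.float64(124.0), np.float64(121.0))
t [315.1  220.53] [7.7 8.5] [0.6102 0.0173 0.072 ] (np.float64(137.0), np.float64(70.5))
mark w [0.73172573 0.06528656 0.087     ] [0.70049254 0.06304245 0.087     ] ptr [ 0.68563098 -0.04065313  0.072     ]
nest w [0.6268502  0.11566027 0.082     ]
[ 0.54308536 -0.06953309  0.27012529] 82.74424670684778 [0.4214, -0.1546, 0.0207, np.float64(0.1)]
```

Request:
jog_arm(
  ticks=[
    [[0,0,0],0,0.087],
    [[0,0,0],0,0.087],
    [[0,0,0],0,0.087],
  ],
)

```text
time: 2.0
ee_pos: [0.5417, -0.0749, 0.2701]
eef_rot: [0.753, 0.658, -0.0, 0.0]
ft_force: [0.7, -0.1, 0.1]
width: 0.0872
grip_force: 0.0
```

```bash
python3 - <<'E'
from bench import r
from h import *
c=r.camera("wrist"); t=r.camera("top"); print(r.read_state()["ee_pos"])
def st(i,lo,hi): return np.clip((i.astype(float)-lo)/(hi-lo)*255,0,255).astype(np.uint8)
a=cv2.resize(st(c["img"][90:270,340:420,::-1],120,230),None,fx=3.3,fy=3.3,interpolation=cv2.INTER_CUBIC)
b=cv2.resize(st(t["img"][205:245,295:400,::-1],40,150),None,fx=5,fy=5,interpolation=cv2.INTER_CUBIC)
o=np.zeros((600,800,3),np.uint8); o[:a.shape[0],:a.shape[1]]=a; o[:b.shape[0],270:270+b.shape[1]]=b
d=cv2.resize(st(t["img"][170:245,290:390,::-1],0,60),None,fx=5,fy=5,interpolation=cv2.INTER_CUBIC)
o[210:210+375,270:770]=d
cv2.imwrite("pics/z1.png",o)
E
```

```text
[ 0.54180895 -0.0744813   0.27014925]
```

View pics/z1.png

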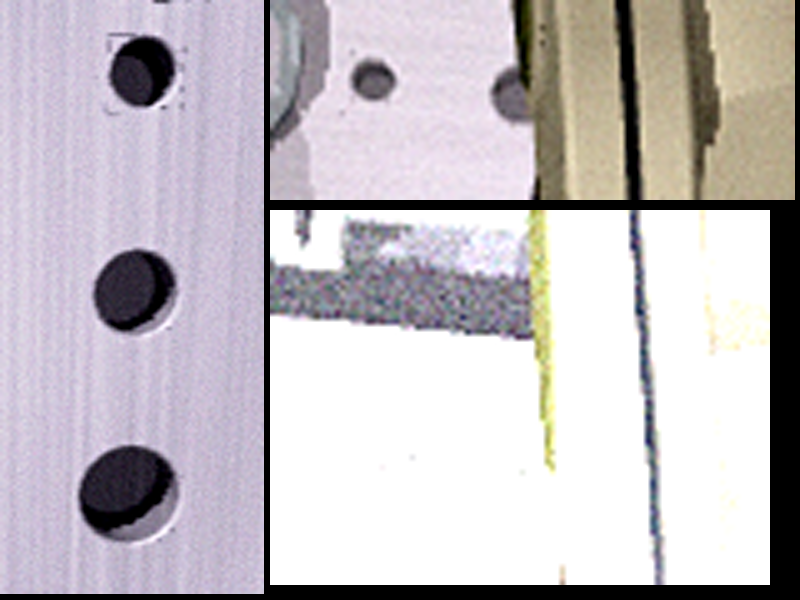

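```bash
python3 - <<'E'
from bench import r
from h import *
c=r.camera("wrist"); t=r.camera("top")
f=lambda x,y:(340+x/3.3-.35,90+y/3.3-.35)
B=[ray(c,*f(*q),.072) for q in((129.5,494.5),(136,292.5),(143,72))]; print(np.round(B,4))
print("top c",ray(t,*blob(t,315.1,220.5,9)[0],.072), ray(t,295+(374-270)/5-.4,205+80/5-.4,.072))
s=r.read_state(); print(s["ee_pos"],ang(s["eef_rot"]),go(s,[.443,.368,.25],77))
E
```

```text
[[ 0.5971 -0.1012  0.072 ]
 [ 0.6046 -0.0419  0.072 ]
 [ 0.612   0.0174  0.072 ]]
top c [0.61022469 0.01732413 0.072     ] [0.61004585 0.016721   0.072     ]
[ 0.54189016 -0.07406576  0.27012579] 82.32384120557512 [0.4249, -0.1571, 0.02, np.float64(0.093)]
```

```bash
python3 - <<'E'
from bench import r
from h import *
s=r.read_state(); print(go(s,[.43,.29,.28],77))
E
```

```text
[0.3459, -0.1595, -0.01, np.float64(0.093)]
```

Request:
jog_arm(
  ticks=[
    [[0.034,-0.015,0],0.02,0.08],
    [[0.068,-0.03,0],0.04,0.08],
    [[0.102,-0.045,0],0.06,0.08],
    [[0.136,-0.06,0],0.09,0.08],
    [[0.17,-0.075,0],0.093,0.08],
    [[0.204,-0.09,0],0.093,0.08],
    [[0.238,-0.105,-0.004],0.093,0.08],
    [[0.272,-0.12,-0.01],0.093,0.08],
    [[0.306,-0.135,-0.01],0.093,0.08],
    [[0.345,-0.157,-0.01],0.093,0.08],
    [[0.345,-0.157,-0.01],0.093,0.08],
    [[0.345,-0.157,-0.01],0.093,0.08],
  ],
  clamp_n=10,
)

```text
time: 3.4
ee_pos: [0.4317, 0.29, 0.2801]
eef_rot: [0.782, 0.624, 0.0, 0.0]
ft_force: [0.5, -0.0, 0.7]
width: 0.0804
grip_force: 0.0
```

Request:
jog_arm(
  ticks=[
    [[0,0,0],0,0.08],
    [[0,0,0],0,0.08],
  ],
)

```text
time: 3.6
ee_pos: [0.433, 0.2879, 0.28]
eef_rot: [0.783, 0.622, -0.0, 0.0]
ft_force: [0.0, -0.7, -0.4]
width: 0.08
grip_force: 0.0
```

```bash
python3 - <<'E'
from bench import r
from h import *
c=r.camera("wrist"); print(c["pose"])
s=r.read_state(); print(s["ee_pos"],ang(s["eef_rot"]))
cv2.imwrite("pics/w2.png",crop(c["img"],130,0,530,300,2,1.2))
E
```

```text
[[ 9.73856213e-01 -2.20232186e-01 -5.56943433e-02  4.48316540e-01]
 [-2.27163617e-01 -9.43182120e-01 -2.42495729e-01  3.53831513e-01]
 [ 8.75455728e-04  2.48807701e-01 -9.68552508e-01  4.19682219e-01]
 [ 0.00000000e+00  0.00000000e+00  0.00000000e+00  1.00000000e+00]]
[0.43289611 0.28809346 0.27998069] 76.92267506941083
```

View pics/w2.png

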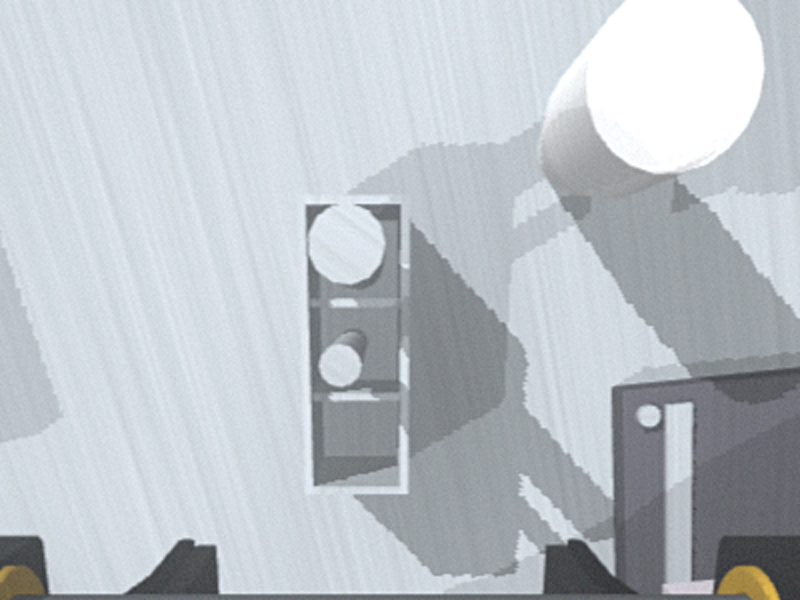

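```bash
python3 - <<'E'
from bench import r
from h import *
c=r.camera("wrist"); s=r.read_state(); f=lambda x,y:(130+x/2-.25,y/2-.25)
A=ray(c,*f(347,244),.154);C=ray(c,*f(340,365),.154)
print("A",A,"C",C,"cup",ray(c,*f(675,75),.128),[ray(c,*f(*q),.075) for q in((305,200),(409,200),(407,493),(308,493))])
print(go(s,[*A[:2],.20],77),go(s,[*A[:2],.14],77))
E
```

```text
A [0.44103142 0.37506092 0.154     ] C [0.42824341 0.33394842 0.154     ] cup [0.57348487 0.40750895 0.128     ] [array([0.42473624, 0.40430118, 0.075     ]), array([0.47110577, 0.39349782, 0.075     ]), array([0.43988161, 0.25787336, 0.075     ]), array([0.39101592, 0.26927631, 0.075     ])]
[0.0864, -0.0116, 0.08, np.float64(-0.001)] [0.0865, -0.0116, 0.14, np.float64(-0.001)]
```

Request:
jog_arm(
  ticks=[
    [[0.04,-0.006,0.02],0,0.06],
    [[0.08,-0.011,0.04],0,0.06],
    [[0.0865,-0.0116,0.06],0,0.06],
    [[0.0865,-0.0116,0.08],0,0.06],
    [[0.0865,-0.0116,0.1],0,0.06],
    [[0.0865,-0.0116,0.12],0,0.06],
    [[0.0865,-0.0116,0.14],0,0.06],
    [[0.0865,-0.0116,0.14],0,0.06],
    [[0.0865,-0.0116,0.14],0,0.02],
    [[0.0865,-0.0116,0.14],0,0.02],
    [[0.0865,-0.0116,0.14],0,0.02],
    [[0.0865,-0.0116,0.14],0,0.02],
  ],
  clamp_n=15,
)

```text
time: 4.9
ee_pos: [0.4406, 0.3764, 0.1408]
eef_rot: [0.782, 0.623, 0.001, 0.0]
ft_force: [-0.2, 1.2, -0.8]
width: 0.0361
grip_force: 0.0
```

Request:
jog_arm(
  ticks=[
    [[0,0,0],0,0.02],
    [[0,0,0],0,0.02],
    [[0,0,0],0,0.02],
  ],
)

```text
time: 5.2
ee_pos: [0.4405, 0.3763, 0.1404]
eef_rot: [0.782, 0.623, 0.0, 0.0]
ft_force: [-0.1, -0.9, 2.8]
width: 0.0276
grip_force: 15.0
```

Request:
jog_arm(
  ticks=[
    [[0,0,-0.01],0,0.02],
    [[0,0,-0.02],0,0.02],
    [[0,0,-0.03],0,0.02],
    [[0,0,-0.03],0,0.02],
    [[0.005,0,-0.03],0,0.02],
    [[0.01,0,-0.03],0,0.02],
    [[0.015,0,-0.03],0,0.02],
    [[0.02,0,-0.03],0,0.02],
    [[0.025,0,-0.03],0,0.02],
    [[0.03,0,-0.03],0,0.02],
    [[0.031,0,-0.03],0,0.02],
    [[0.031,0,-0.03],0,0.02],
  ],
  clamp_n=12,
)

```text
time: 6.4
ee_pos: [0.4471, 0.4065, 0.1698]
eef_rot: [0.782, 0.623, -0.0, -0.0]
ft_force: [-1.2, -1.2, -3.0]
width: 0.0276
grip_force: 12.0
```

```bash
python3 - <<'E'
from bench import r
from h import *
s=r.camera("side"); cv2.imwrite("pics/s2.png",crop(s["img"],200,240,420,460,2.7,1.2))
E
```

```text
(no output)
```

View pics/s2.png

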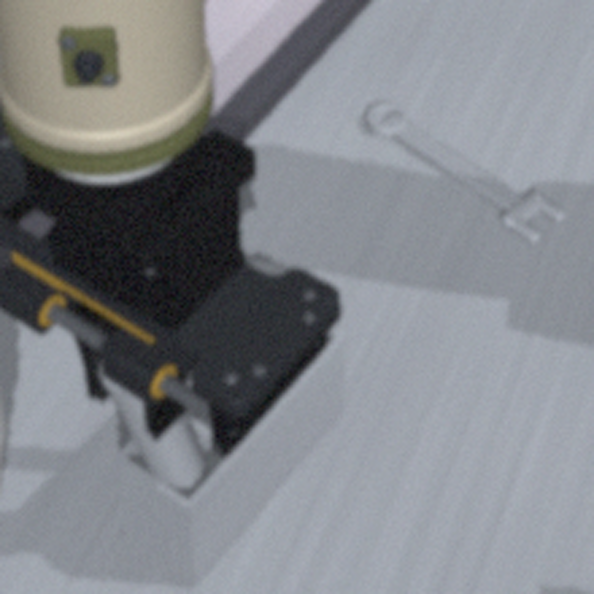

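Request:
jog_arm(
  ticks=[
    [[0,0,-0.02],0,0.02],
    [[0,0,-0.04],0,0.02],
    [[0,0,-0.06],0,0.02],
    [[0,0,-0.08],0,0.02],
    [[0,0,-0.1],0,0.02],
    [[0,0,-0.12],0,0.02],
    [[0,0,-0.12],0,0.02],
    [[0,0,-0.12],0,0.02],
  ],
  clamp_n=25,
)

```text
time: 7.25
ee_pos: [0.4472, 0.4064, 0.2896]
eef_rot: [0.782, 0.623, 0.0, 0.0]
ft_force: [0.0, -0.0, -3.0]
width: 0.0273
grip_force: 25.0
```

```bash
python3 - <<'E'
from bench import r
from h import *
s=r.read_state(); print(s["ft_force"],go(s,[.629,-.1058,.27],-7.2))
E
```

```text
[ 0.02726252 -0.03844845 -2.99011896] [-0.4585, 0.292, 0.0196, np.float64(1.47)]
```

Request:
jog_arm(
  ticks=[
    [[-0.038,0.024,0],0.12,0.02],
    [[-0.076,0.048,0],0.25,0.02],
    [[-0.114,0.072,0],0.38,0.02],
    [[-0.152,0.096,0],0.51,0.02],
    [[-0.19,0.12,0],0.64,0.02],
    [[-0.228,0.144,0],0.77,0.02],
    [[-0.266,0.168,0],0.9,0.02],
    [[-0.304,0.192,0.01],1.03,0.02],
    [[-0.342,0.216,0.02],1.16,0.02],
    [[-0.38,0.24,0.02],1.29,0.02],
    [[-0.418,0.265,0.02],1.4,0.02],
    [[-0.4585,0.292,0.02],1.47,0.02],
  ],
)

```text
time: 8.45
ee_pos: [0.6289, -0.1073, 0.2684]
eef_rot: [0.998, -0.064, -0.001, -0.0]
ft_force: [0.4, -0.2, -1.8]
width: 0.0274
grip_force: 25.0
```

Request:
jog_arm(
  ticks=[
    [[0,0,0],0,0.02],
    [[0,0,0],0,0.02],
    [[0,0,0],0,0.02],
    [[0,0,0],0,0.02],
  ],
)

```text
time: 8.85
ee_pos: [0.6288, -0.1044, 0.2697]
eef_rot: [0.998, -0.061, -0.0, -0.0]
ft_force: [0.5, 0.7, -2.4]
width: 0.0273
grip_force: 25.0
```

```bash
python3 - <<'E'
from bench import r
from h import *
s=r.read_state(); print(s["ft_force"],go(s,[.629,-.1058,.222],-7.2))
E
```

```text
[ 0.54960889  0.72259627 -2.3706486 ] [0.0004, 0.0014, 0.0477, np.float64(0.003)]
```

Request:
jog_arm(
  ticks=[
    [[0,0.001,0.02],0,0.02],
    [[0,0.001,0.04],0,0.02],
    [[0,0.001,0.0477],0,0.02],
    [[0,0.001,0.0477],0,0.02],
    [[0,0.001,0.0477],0,0.02],
  ],
)

```text
time: 9.35
ee_pos: [0.6292, -0.1065, 0.2233]
eef_rot: [0.998, -0.062, 0.001, 0.0]
ft_force: [1.0, 0.2, -1.8]
width: 0.027
grip_force: 25.0
```

```bash
python3 - <<'E'
from bench import r
from h import *
st=r.read_state(); print(st["ee_pos"])
s=r.camera("side"); t=r.camera("top"); w=r.camera("wrist")
M=R.from_quat(st["eef_rot"]).as_matrix(); g=st["ee_pos"]+M@[0,0,.003]
f=g+M@[-.1334*np.sin(.262),0,.1334*np.cos(.262)]; print("foot pred",f)
def ring(c,z): return [proj(s,np.array(c)+[rr*np.cos(a),rr*np.sin(a),z]) for rr in [.01475] for a in np.linspace(0,6.28,17)]
ex=M@[np.cos(.262),0,np.sin(.262)]; ey=M@[0,1,0]
fd=[proj(s,f+.014*(np.cos(a)*ex+np.sin(a)*ey)) for a in np.linspace(0,6.28,17)]
a=proj(s,f).astype(int); print(a)
o=np.zeros((600,800,3),np.uint8)
i=crop(s["img"],a[0]-50,a[1]-75,a[0]+50,a[1]+45,5,1.5,fd); o[:600,:400]=i[:600,:400]
i2=crop(s["img"],a[0]-40,a[1]-45,a[0]+40,a[1]+30,5,1.5); o[:375,400:800]=i2[:375,:400]
k=crop(w["img"],220,130,420,240,2,1.5); o[378:378+220,400:800]=k[:220,:400]
cv2.imwrite("pics/c1.png",o)
E
```

```text
[ 0.62923961 -0.10648668  0.22328298]
foot pred [ 0.59508885 -0.10220755  0.09140023]
[303 202]
```

View pics/c1.png

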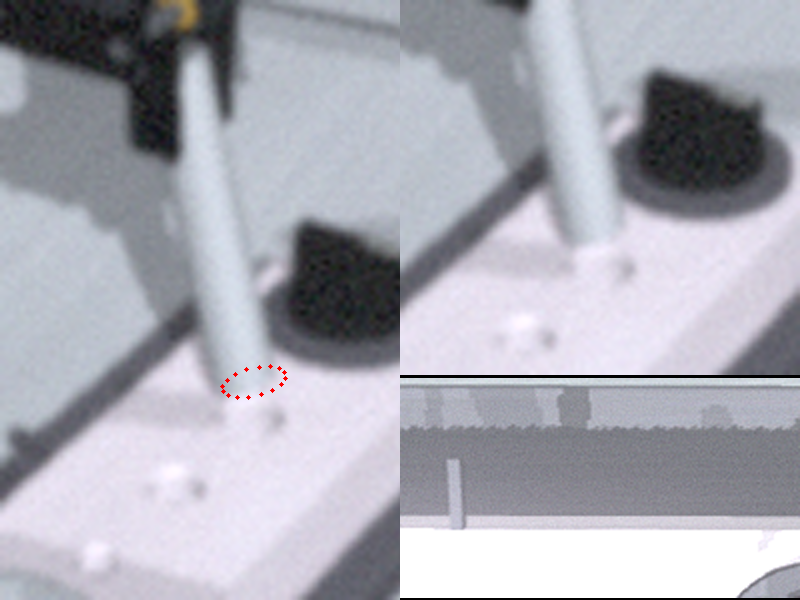

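```bash
python3 - <<'E'
from bench import r
from h import *
st=r.read_state(); s=r.camera("side"); 
M=R.from_quat(st["eef_rot"]).as_matrix(); g=st["ee_pos"]+M@[0,0,.003]
D=lambda p:((proj(s,p)-[303-50,202-75]+.5)*5).round(1)
for d in (9,11,12,13,14,15):
    ph=np.radians(d); ax=M@[-np.sin(ph),0,np.cos(ph)]; f=g+.1334*ax
    e=np.cross(ax,M@[0,1,0]); ey=M@[0,1,0]; E=np.array([D(f+.014*(np.cos(a)*e+np.sin(a)*ey)) for a in np.linspace(0,6.28,60)])
    q=g+.05*ax; print(d,"mid",D(q),"foot",D(f),"ext",E.min(0),E.max(0),"slope",(D(f)-D(q))[0]/(D(f)-D(q))[1])
print("bore",D([.5957,-.1016,.072]))
G=cv2.GaussianBlur(cv2.cvtColor(s["img"],cv2.COLOR_RGB2GRAY),(0,0),.6)
for v in (160,165,170,175,180,185,190,195,198,200,203,206): print(v,(v-127+.5)*5,G[v,280:325].tolist())
E
```

```text
9 mid [199.  204.4] foot [226.6 377.7] ext [194.7 361.6] [258.7 394.2] slope 0.1592613964223889
11 mid [202.5 204.8] foot [235.7 379.3] ext [203.8 363.4] [267.6 395.4] slope 0.1902578796561604
12 mid [204.2 205. ] foot [240.2 379.9] ext [208.3 364.1] [272.1 396. ] slope 0.20583190394511153
13 mid [206.  205.2] foot [244.7 380.5] ext [212.9 364.8] [276.6 396.5] slope 0.22076440387906437
14 mid [207.7 205.3] foot [249.2 380.9] ext [217.5 365.3] [281.  396.9] slope 0.2363325740318907
15 mid [209.4 205.4] foot [253.7 381.3] ext [222.  365.7] [285.4 397.2] slope 0.25184764070494586
bore [252.2 419.7]
160 167.5 [93, 93, 92, 92, 89, 84, 87, 92, 103, 117, 129, 135, 140, 143, 143, 143, 139, 133, 127, 125, 128, 131, 131, 132, 130, 132, 133, 132, 132, 133, 132, 132, 131, 130, 130, 129, 130, 131, 130, 130, 130, 129, 128, 130, 130]
165 192.5 [91, 90, 91, 91, 92, 91, 91, 96, 106, 116, 125, 131, 136, 140, 143, 144, 144, 141, 134, 126, 123, 127, 130, 132, 134, 133, 133, 131, 130, 130, 130, 131, 131, 132, 132, 132, 131, 130, 129, 129, 130, 130, 130, 130, 129]
170 217.5 [93, 93, 92, 92, 96, 102, 109, 
[... 1454 characters left out ...]
67]
200 367.5 [66, 69, 79, 96, 112, 128, 140, 147, 152, 153, 151, 146, 134, 119, 106, 104, 112, 121, 128, 134, 139, 144, 146, 146, 142, 137, 131, 131, 140, 146, 145, 141, 136, 129, 124, 120, 115, 108, 102, 98, 96, 96, 94, 93, 93]
203 382.5 [94, 116, 132, 141, 145, 148, 150, 151, 152, 152, 152, 152, 149, 139, 124, 111, 109, 116, 124, 131, 136, 141, 143, 145, 144, 143, 141, 143, 148, 150, 152, 152, 153, 153, 154, 155, 152, 151, 151, 151, 151, 150, 150, 150, 150]
206 397.5 [129, 133, 135, 135, 135, 136, 138, 138, 138, 137, 137, 137, 137, 137, 136, 133, 129, 131, 137, 144, 150, 155, 157, 156, 155, 154, 153, 150, 149, 151, 152, 153, 153, 155, 155, 153, 152, 152, 152, 151, 151, 154, 153, 153, 153]
```

Request:
jog_arm(
  ticks=[
    [[-0.003,-0.0008,0],0,0.02],
    [[-0.005,-0.0008,0.005],0,0.02],
    [[-0.005,-0.0008,0.01],0,0.02],
    [[-0.005,-0.0008,0.012],0,0.02],
    [[-0.005,-0.0008,0.012],0,0.02],
  ],
)

```text
time: 10.05
ee_pos: [0.6238, -0.1055, 0.2097]
eef_rot: [0.998, -0.063, -0.0, -0.0]
ft_force: [0.6, -0.2, -2.1]
width: 0.0275
grip_force: 25.0
```

Request:
jog_arm(
  ticks=[
    [[0,0,0.003],0,0.02],
    [[0,0,0.005],0,0.02],
    [[0,0,0.007],0,0.02],
    [[0,0,0.0075],0,0.02],
    [[0,0,0.0075],0,0.02],
  ],
)

```text
time: 10.55
ee_pos: [0.6242, -0.1056, 0.203]
eef_rot: [0.998, -0.063, 0.0, 0.0]
ft_force: [-0.0, -0.4, -1.4]
width: 0.0275
grip_force: 25.0
```

Request:
jog_arm(
  ticks=[
    [[0.002,0,0],0,0.02],
    [[0.004,0,0],0,0.02],
    [[0.005,0,0],0,0.02],
    [[0.005,0,0],0,0.02],
  ],
)

```text
time: 10.95
ee_pos: [0.6289, -0.1061, 0.2026]
eef_rot: [0.998, -0.063, -0.0, -0.0]
ft_force: [-0.6, -0.7, -1.6]
width: 0.0274
grip_force: 25.0
```

Request:
jog_arm(
  ticks=[
    [[0.002,0,0],0,0.02],
    [[0.003,0,0],0,0.02],
    [[0.003,0,0],0,0.02],
  ],
)

```text
time: 11.25
ee_pos: [0.6318, -0.1064, 0.2025]
eef_rot: [0.998, -0.063, -0.0, -0.0]
ft_force: [-2.1, -0.7, -3.4]
width: 0.0272
grip_force: 25.0
```

Request:
jog_arm(
  ticks=[
    [[-0.002,0,0.001],0,0.02],
    [[-0.003,0,0.002],0,0.02],
    [[-0.003,0,0.003],0,0.02],
    [[-0.003,0,0.003],0,0.02],
  ],
  clamp_n=10,
)

```text
time: 11.65
ee_pos: [0.6291, -0.1061, 0.1999]
eef_rot: [0.998, -0.063, 0.0, 0.0]
ft_force: [-0.7, -0.2, -2.7]
width: 0.0278
grip_force: 10.0
```

Request:
jog_arm(
  ticks=[
    [[-0.003,0,0],0,0.02],
    [[-0.006,0,0.0005],0,0.02],
    [[-0.009,0,0.001],0,0.02],
    [[-0.012,0,0.001],0,0.02],
    [[-0.012,0,0.001],0,0.02],
  ],
)

```text
time: 12.15
ee_pos: [0.6168, -0.1046, 0.199]
eef_rot: [0.998, -0.063, 0.0, 0.0]
ft_force: [1.4, -0.5, -2.7]
width: 0.0274
grip_force: 10.0
```

Request:
jog_arm(
  ticks=[
    [[-0.004,0,0],0,0.02],
    [[-0.008,0,0.0005],0,0.02],
    [[-0.012,0,0.001],0,0.02],
    [[-0.015,0,0.0015],0,0.02],
    [[-0.018,0,0.002],0,0.02],
    [[-0.02,0,0.002],0,0.02],
    [[-0.02,0,0.002],0,0.02],
  ],
)

```text
time: 12.85
ee_pos: [0.597, -0.1021, 0.1969]
eef_rot: [0.998, -0.063, -0.0, 0.0]
ft_force: [1.1, -0.1, -2.0]
width: 0.0277
grip_force: 10.0
```

Request:
jog_arm(
  ticks=[
    [[0,0,0.002],0,0.02],
    [[0,0,0.004],0,0.02],
    [[0,0,0.006],0,0.02],
    [[0,0,0.006],0,0.02],
  ],
)

```text
time: 13.25
ee_pos: [0.5971, -0.1021, 0.1904]
eef_rot: [0.998, -0.063, -0.0, -0.0]
ft_force: [0.3, -0.6, -3.6]
width: 0.0279
grip_force: 10.0
```

Request:
jog_arm(
  ticks=[
    [[0,0,0.003],0,0.02],
    [[0,0,0.006],0,0.02],
    [[0,0,0.009],0,0.02],
    [[0,0,0.012],0,0.02],
    [[0,0,0.015],0,0.02],
    [[0,0,0.016],0,0.02],
    [[0,0,0.016],0,0.02],
  ],
)

```text
time: 13.95
ee_pos: [0.5972, -0.1021, 0.1746]
eef_rot: [0.998, -0.063, -0.0, 0.0]
ft_force: [1.3, -1.2, -3.1]
width: 0.0275
grip_force: 10.0
```

Request:
jog_arm(
  ticks=[
    [[0,0,0.002],0,0.02],
    [[0,0,0.004],0,0.02],
    [[0,0,0.006],0,0.02],
    [[0,0,0.006],0,0.02],
  ],
)

```text
time: 14.35
ee_pos: [0.5988, -0.1022, 0.1714]
eef_rot: [0.998, -0.063, 0.002, 0.0]
ft_force: [-0.8, -0.3, 12.5]
width: 0.0276
grip_force: 10.0
```

Request:
jog_arm(
  ticks=[
    [[0,0,0],0,0.06],
    [[0,0,0],0,0.06],
    [[0,0,0],0,0.06],
    [[0,0,0],0,0.06],
    [[0,0,-0.02],0,0.06],
    [[0,0,-0.06],0,0.06],
    [[0,0,-0.1],0,0.06],
    [[0,0,-0.12],0,0.06],
    [[0,0,-0.12],0,0.06],
  ],
)

```text
time: 15.25
ee_pos: [0.5985, -0.102, 0.2924]
eef_rot: [0.998, -0.063, 0.003, 0.0]
ft_force: [0.4, 0.3, 0.8]
width: 0.0597
grip_force: 0.0
```

```bash
python3 - <<'E'
from bench import r
from h import *
s=r.read_state(); print(go(s,[.4278,.333,.26],77))
E
```

```text
[-0.2239, -0.4103, 0.0311, np.float64(-1.469)]
```

Request:
jog_arm(
  ticks=[
    [[-0.019,-0.034,0],-0.13,0.06],
    [[-0.038,-0.068,0],-0.26,0.06],
    [[-0.057,-0.102,0],-0.39,0.06],
    [[-0.076,-0.136,0],-0.52,0.06],
    [[-0.095,-0.17,0],-0.65,0.06],
    [[-0.114,-0.205,0],-0.78,0.06],
    [[-0.133,-0.24,0],-0.91,0.06],
    [[-0.152,-0.275,0],-1.04,0.06],
    [[-0.171,-0.31,0],-1.17,0.06],
    [[-0.19,-0.345,0.01],-1.3,0.06],
    [[-0.208,-0.38,0.02],-1.43,0.06],
    [[-0.2239,-0.41,0.03],-1.469,0.06],
  ],
)

```text
time: 16.45
ee_pos: [0.425, 0.3342, 0.2577]
eef_rot: [0.781, 0.625, -0.0, -0.0]
ft_force: [0.4, -0.4, 0.5]
width: 0.06
grip_force: 0.0
```

Request:
jog_arm(
  ticks=[
    [[0,0,0],0,0.045],
    [[0,0,0],0,0.045],
    [[0,0,0],0,0.045],
    [[0,0,0],0,0.045],
  ],
)

```text
time: 16.85
ee_pos: [0.4272, 0.3315, 0.2588]
eef_rot: [0.783, 0.622, -0.0, 0.0]
ft_force: [0.1, 0.3, -0.9]
width: 0.0457
grip_force: 0.0
```

```bash
python3 - <<'E'
from bench import r
from h import *
s=r.read_state(); print(go(s,[.4278,.333,.14],77)); t=r.camera("top"); w=r.camera("wrist")
o=np.zeros((600,800,3),np.uint8); o[:300,:]=crop(w["img"],120,120,520,270,2,1.4); o[300:,:400]=crop(t["img"],290,150,490,300,2,1.8)
S=r.camera("side"); o[300:,400:]=crop(S["img"],230,130,430,280,2,1.4)
cv2.imwrite("pics/c2.png",o)
E
```

```text
[0.0017, 0.0002, 0.1188, np.float64(-0.003)]
```

View pics/c2.png

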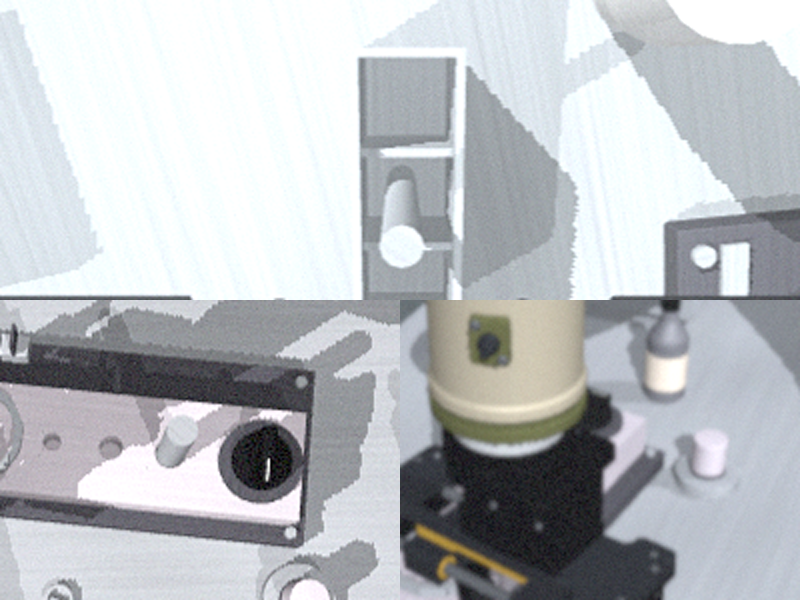

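```bash
python3 - <<'E'
from bench import r
from h import *
w=r.camera("wrist"); print(ray(w,120+402/2-.25,120+247/2-.25,.154), r.read_state()["ee_pos"])
E
```

```text
[0.4280521  0.33387366 0.154     ] [0.42673982 0.33211348 0.25896732]
```

Request:
jog_arm(
  ticks=[
    [[0.0017,0,0.03],0,0.045],
    [[0.0017,0,0.06],0,0.045],
    [[0.0017,0,0.08],0,0.045],
    [[0.0017,0,0.1],0,0.045],
    [[0.0017,0,0.1188],0,0.045],
    [[0.0017,0,0.1188],0,0.045],
    [[0.0017,0,0.1188],0,0.01],
    [[0.0017,0,0.1188],0,0.01],
    [[0.0017,0,0.1188],0,0.01],
    [[0.0017,0,0.1188],0,0.01],
    [[0.0017,0,0.1188],0,0.01],
    [[0.0017,0,0.1188],0,0.01],
  ],
  clamp_n=15,
)

```text
time: 18.25
ee_pos: [0.427, 0.3345, 0.1405]
eef_rot: [0.783, 0.622, 0.0, 0.0]
ft_force: [0.8, 0.5, 2.3]
width: 0.0157
grip_force: 15.0
```

Request:
jog_arm(
  ticks=[
    [[0,0,-0.01],0,0.01],
    [[0,0,-0.02],0,0.01],
    [[0,0,-0.03],0,0.01],
    [[0.006,0,-0.03],0,0.01],
    [[0.012,0,-0.03],0,0.01],
    [[0.018,0,-0.03],0,0.01],
    [[0.024,0,-0.03],0,0.01],
    [[0.03,0,-0.03],0,0.01],
    [[0.036,0,-0.03],0,0.01],
    [[0.04,0,-0.03],0,0.01],
    [[0.042,0,-0.03],0,0.01],
    [[0.042,0,-0.03],0,0.01],
  ],
  clamp_n=10,
)

```text
time: 19.45
ee_pos: [0.4361, 0.3755, 0.1699]
eef_rot: [0.783, 0.623, -0.0, -0.0]
ft_force: [0.1, -0.9, -2.7]
width: 0.0153
grip_force: 10.0
```

Request:
jog_arm(
  ticks=[
    [[0,0,0],0,0.01],
    [[0,0,-0.02],0,0.01],
    [[0,0,-0.04],0,0.01],
    [[0,0,-0.06],0,0.01],
    [[0,0,-0.08],0,0.01],
    [[0,0,-0.1],0,0.01],
    [[0,0,-0.12],0,0.01],
    [[0,0,-0.12],0,0.01],
    [[0,0,-0.12],0,0.01],
  ],
  clamp_n=20,
)

```text
time: 20.35
ee_pos: [0.4362, 0.3752, 0.2897]
eef_rot: [0.783, 0.622, 0.0, 0.0]
ft_force: [0.5, -0.2, -2.3]
width: 0.0156
grip_force: 20.0
```

```bash
python3 - <<'E'
from bench import r
from h import *
st=r.read_state(); print(go(st,[.648,.0128,.27],-7.2))
s=r.camera("side"); M=R.from_quat(st["eef_rot"]).as_matrix(); g=st["ee_pos"]+M@[0,0,.003]; print(g)
G=cv2.GaussianBlur(cv2.cvtColor(s["img"],cv2.COLOR_RGB2GRAY),(0,0),.6)
for d in (0,10,13,15,17):
    ph=np.radians(d); print(d,[proj(s,g+k*(M@[-np.sin(ph),0,np.cos(ph)])).round(1).tolist() for k in(.06,.09,.12,.1335)])
np.save("G.npy",G)
v0=int(proj(s,g+[0,0,-.06])[1]); u0=int(proj(s,g)[0])
for v in range(v0,v0+45,6): print(v,u0-10,G[v,u0-10:u0+45].tolist())
E
```

```text
[-0.3055, 0.288, 0.0197, np.float64(1.469)]
[0.43619257 0.37523789 0.28666211]
0 [[266.1, 335.1], [267.0, 350.8], [267.9, 365.7], [268.3, 372.2]]
10 [[271.3, 329.8], [274.6, 342.8], [277.7, 355.1], [279.0, 360.4]]
13 [[272.8, 328.0], [276.7, 340.2], [280.5, 351.6], [282.1, 356.6]]
15 [[273.7, 326.8], [278.2, 338.4], [282.3, 349.3], [284.1, 354.0]]
17 [[274.7, 325.5], [279.6, 336.6], [284.1, 346.9], [286.1, 351.4]]
335 254 [137, 142, 142, 143, 142, 142, 142, 143, 144, 145, 144, 144, 145, 144, 144, 142, 134, 123, 117, 119, 124, 128, 132, 136, 138, 136, 134, 129, 124, 122, 127, 134, 139, 141, 141, 140, 132, 118, 105, 98, 93, 91, 92, 94, 97, 100, 108, 118, 122, 124, 126, 127, 126, 125, 125]
341 254 [142, 142, 143, 143, 143, 143, 144, 143, 145, 145, 144, 142, 141, 142, 144, 145, 147, 145, 140, 130, 122, 120, 123, 12
[... 1120 characters left out ...]
01, 100, 99, 99, 100, 99, 100, 101, 104, 110, 120, 131, 137, 140, 140, 139, 138, 137, 135, 135, 134, 134, 133, 130, 126, 123, 121, 121, 122, 124, 123, 123, 124, 122, 123]
371 254 [127, 119, 111, 105, 102, 101, 102, 102, 101, 102, 101, 101, 101, 100, 100, 99, 100, 100, 100, 100, 100, 100, 102, 107, 117, 128, 137, 142, 141, 138, 136, 135, 134, 132, 130, 126, 124, 124, 125, 125, 123, 119, 114, 113, 112, 106, 96, 89, 86, 86, 84, 84, 85, 85, 83]
377 254 [101, 101, 100, 95, 92, 88, 85, 82, 82, 82, 81, 81, 80, 79, 80, 80, 84, 92, 105, 121, 132, 138, 140, 138, 135, 134, 133, 132, 130, 128, 125, 124, 124, 125, 129, 130, 132, 132, 129, 123, 115, 103, 93, 87, 82, 81, 80, 81, 84, 84, 84, 85, 82, 80, 82]
```

Request:
jog_arm(
  ticks=[
    [[-0.025,0.024,0],0.12,0.01],
    [[-0.05,0.048,0],0.25,0.01],
    [[-0.075,0.072,0],0.38,0.01],
    [[-0.1,0.096,0],0.51,0.01],
    [[-0.125,0.12,0],0.64,0.01],
    [[-0.15,0.144,0],0.77,0.01],
    [[-0.175,0.168,0],0.9,0.01],
    [[-0.2,0.192,0.01],1.03,0.01],
    [[-0.225,0.216,0.02],1.16,0.01],
    [[-0.25,0.24,0.02],1.29,0.01],
    [[-0.28,0.265,0.02],1.4,0.01],
    [[-0.3055,0.288,0.02],1.47,0.01],
  ],
)

```text
time: 21.6
ee_pos: [0.6482, 0.0105, 0.2682]
eef_rot: [0.998, -0.066, -0.001, 0.0]
ft_force: [1.0, -0.5, -2.6]
width: 0.0154
grip_force: 20.0
```

Request:
jog_arm(
  ticks=[
    [[0,0,0],0,0.01],
    [[0,0,0],0,0.01],
    [[0,0,0],0,0.01],
    [[0,0,0],0,0.01],
  ],
)

```text
time: 22.0
ee_pos: [0.6476, 0.0142, 0.2698]
eef_rot: [0.998, -0.062, -0.0, -0.0]
ft_force: [0.4, -0.4, -3.2]
width: 0.0152
grip_force: 20.0
```

```bash
python3 - <<'E'
from bench import r
from h import *
s=r.read_state(); print(s["ft_force"],go(s,[.6456,.0125,.222],-7.2))
E
```

```text
[ 0.42537639 -0.40147511 -3.24676051] [-0.0017, 0.002, 0.0478, np.float64(0.002)]
```

Request:
jog_arm(
  ticks=[
    [[-0.0017,0.0018,0.02],0,0.01],
    [[-0.0017,0.0018,0.04],0,0.01],
    [[-0.0017,0.0018,0.0478],0,0.01],
    [[-0.0017,0.0018,0.0478],0,0.01],
    [[-0.0017,0.0018,0.0478],0,0.01],
  ],
)

```text
time: 22.5
ee_pos: [0.6464, 0.0116, 0.2232]
eef_rot: [0.998, -0.063, 0.0, -0.0]
ft_force: [0.6, -0.2, -3.3]
width: 0.0154
grip_force: 20.0
```

```bash
python3 - <<'E'
from bench import r
from h import *
st=r.read_state(); print(st["ee_pos"],go(st,[.6456,.0125,.2055],-7.2))
s=r.camera("side"); M=R.from_quat(st["eef_rot"]).as_matrix(); g=st["ee_pos"]+M@[0,0,.003]
G=cv2.GaussianBlur(cv2.cvtColor(s["img"],cv2.COLOR_RGB2GRAY),(0,0),.6)
for d in (13,15,17):
    ph=np.radians(d); print(d,[proj(s,g+k*(M@[-np.sin(ph),0,np.cos(ph)])).round(1).tolist() for k in(.06,.09,.12,.1335)])
print("bore",proj(s,[.6119,.0168,.072]))
a=proj(s,g+.1335*(M@[-np.sin(.262),0,np.cos(.262)]))
for v in range(int(a[1])-24,int(a[1])+26,4): print(v,int(a[0])-20,G[v,int(a[0])-20:int(a[0])+20].tolist())
E
```

```text
[0.64636699 0.01162862 0.22319524] [-0.0009, -0.0008, 0.0177, np.float64(0.0)]
13 [[261.4, 198.9], [264.9, 212.3], [268.3, 225.3], [269.8, 231.0]]
15 [[262.2, 199.0], [266.2, 212.4], [270.0, 225.5], [271.7, 231.3]]
17 [[263.1, 199.0], [267.4, 212.5], [271.6, 225.7], [273.5, 231.5]]
bore [271.96606904 239.12839336]
207 251 [129, 129, 129, 130, 129, 122, 110, 98, 94, 98, 106, 119, 130, 137, 138, 135, 129, 117, 98, 79, 70, 66, 70, 76, 86, 99, 113, 123, 130, 134, 135, 136, 137, 137, 138, 137, 137, 137, 139, 139]
211 251 [130, 129, 128, 124, 119, 116, 113, 107, 98, 91, 90, 101, 116, 130, 136, 139, 137, 132, 122, 110, 106, 116, 127, 134, 137, 138, 138, 140, 141, 140, 139, 137, 136, 135, 135, 136, 137, 135, 135, 136]
215 251 [131, 128, 121, 102, 82, 68, 64, 63, 63, 61, 60, 67, 85, 107, 125, 135, 139, 141, 142, 138, 138, 145, 151, 155, 156, 155, 154, 154, 154, 154, 154, 154, 154, 154, 153, 153, 152, 153, 153, 153]
219 251 [121, 109, 93, 79, 72, 68, 66, 66
[... 1329 characters left out ...]
49, 151, 152, 153, 154, 154, 154, 155, 156, 155, 155, 155, 156, 156, 155]
247 251 [132, 134, 134, 133, 132, 131, 128, 125, 124, 122, 122, 120, 119, 118, 116, 114, 116, 117, 116, 119, 126, 131, 134, 134, 136, 136, 135, 136, 136, 135, 135, 137, 139, 139, 139, 141, 144, 145, 146, 148]
251 251 [136, 135, 136, 136, 134, 134, 135, 135, 136, 134, 133, 134, 133, 132, 126, 116, 107, 102, 104, 110, 114, 117, 121, 126, 131, 133, 133, 134, 134, 134, 134, 135, 134, 134, 134, 133, 134, 134, 135, 134]
255 251 [136, 136, 136, 135, 134, 135, 136, 135, 136, 136, 134, 135, 134, 133, 134, 134, 131, 126, 117, 110, 111, 113, 115, 115, 118, 126, 132, 133, 133, 132, 132, 133, 132, 132, 133, 132, 131, 129, 127, 125]
```

Request:
jog_arm(
  ticks=[
    [[-0.0009,-0.0008,0.005],0,0.01],
    [[-0.0009,-0.0008,0.01],0,0.01],
    [[-0.0009,-0.0008,0.014],0,0.01],
    [[-0.0009,-0.0008,0.0177],0,0.01],
    [[-0.0009,-0.0008,0.0177],0,0.01],
  ],
)

```text
time: 23.05
ee_pos: [0.645, 0.012, 0.2038]
eef_rot: [0.998, -0.063, -0.001, 0.0]
ft_force: [-0.5, 0.0, -2.7]
width: 0.0156
grip_force: 20.0
```

Request:
jog_arm(
  ticks=[
    [[0,0,0.001],0,0.01],
    [[0,0,0.002],0,0.01],
    [[0,0,0.003],0,0.01],
    [[0,0,0.003],0,0.01],
  ],
)

```text
time: 23.45
ee_pos: [0.6457, 0.0122, 0.202]
eef_rot: [0.998, -0.063, 0.001, -0.0]
ft_force: [0.4, 0.2, 0.5]
width: 0.0155
grip_force: 20.0
```

Request:
jog_arm(
  ticks=[
    [[0,0,0.001],0,0.01],
    [[0,0,0.0015],0,0.01],
    [[0,0,0.0015],0,0.01],
  ],
  clamp_n=10,
)

```text
time: 23.75
ee_pos: [0.6461, 0.0121, 0.201]
eef_rot: [0.998, -0.063, 0.001, -0.0]
ft_force: [1.7, 0.3, -0.2]
width: 0.0158
grip_force: 10.0
```

Request:
jog_arm(
  ticks=[
    [[0.0015,0,0],0,0.01],
    [[0.0015,0,0],0,0.01],
    [[0.0015,0,0],0,0.01],
  ],
)

```text
time: 24.05
ee_pos: [0.6464, 0.0118, 0.1993]
eef_rot: [0.998, -0.063, -0.001, 0.0]
ft_force: [-0.2, -0.3, -2.3]
width: 0.016
grip_force: 10.0
```

Request:
jog_arm(
  ticks=[
    [[-0.003,0,0],0,0.01],
    [[-0.006,0,0.0005],0,0.01],
    [[-0.009,0,0.001],0,0.01],
    [[-0.012,0,0.001],0,0.01],
    [[-0.012,0,0.001],0,0.01],
  ],
)

```text
time: 24.55
ee_pos: [0.6345, 0.0134, 0.1991]
eef_rot: [0.998, -0.063, -0.0, 0.0]
ft_force: [0.7, -0.3, -2.3]
width: 0.0157
grip_force: 10.0
```

Request:
jog_arm(
  ticks=[
    [[-0.004,0,0],0,0.01],
    [[-0.008,0,0.0005],0,0.01],
    [[-0.012,0,0.001],0,0.01],
    [[-0.016,0,0.0015],0,0.01],
    [[-0.02,0,0.002],0,0.01],
    [[-0.022,0,0.002],0,0.01],
    [[-0.022,0,0.002],0,0.01],
  ],
)

```text
time: 25.25
ee_pos: [0.6128, 0.0162, 0.1971]
eef_rot: [0.998, -0.063, 0.0, 0.0]
ft_force: [1.2, -0.2, -2.5]
width: 0.0152
grip_force: 10.0
```

Request:
jog_arm(
  ticks=[
    [[-0.001,0,0.003],0,0.01],
    [[-0.001,0,0.006],0,0.01],
    [[-0.001,0,0.009],0,0.01],
    [[-0.001,0,0.012],0,0.01],
    [[-0.001,0,0.015],0,0.01],
    [[-0.001,0,0.018],0,0.01],
    [[-0.001,0,0.021],0,0.01],
    [[-0.001,0,0.021],0,0.01],
  ],
)

```text
time: 26.05
ee_pos: [0.6118, 0.0163, 0.1754]
eef_rot: [0.998, -0.063, -0.0, 0.0]
ft_force: [0.7, 0.6, -3.1]
width: 0.0154
grip_force: 10.0
```

Request:
jog_arm(
  ticks=[
    [[0,0,0.002],0,0.01],
    [[0,0,0.004],0,0.01],
    [[0,0,0.006],0,0.01],
    [[0,0,0.006],0,0.01],
  ],
)

```text
time: 26.45
ee_pos: [0.6137, 0.0166, 0.1726]
eef_rot: [0.998, -0.063, 0.002, -0.0]
ft_force: [-0.1, 0.7, 11.4]
width: 0.0156
grip_force: 10.0
```

Request:
jog_arm(
  ticks=[
    [[0,0,0],0,0.06],
    [[0,0,0],0,0.06],
    [[0,0,0],0,0.06],
    [[0,0,0],0,0.06],
    [[0,0,-0.02],0,0.06],
    [[0,0,-0.06],0,0.06],
    [[0,0,-0.1],0,0.06],
    [[0,0,-0.12],0,0.06],
    [[0,0,-0.12],0,0.06],
  ],
)

```text
time: 27.35
ee_pos: [0.6133, 0.0166, 0.2936]
eef_rot: [0.998, -0.063, 0.003, -0.0]
ft_force: [0.1, 0.8, 0.2]
width: 0.06
grip_force: 0.0
```

```bash
python3 - <<'E'
from bench import r
from h import *
s=r.read_state(); print(go(s,[.437,-.31,.26],82.8))
E
```

```text
[-0.1339, 0.3463, 0.0326, np.float64(-1.571)]
```

Request:
jog_arm(
  ticks=[
    [[-0.011,0.029,0],-0.13,0.07],
    [[-0.022,0.058,0],-0.26,0.07],
    [[-0.033,0.087,0],-0.39,0.07],
    [[-0.044,0.116,0],-0.52,0.07],
    [[-0.055,0.145,0],-0.66,0.07],
    [[-0.067,0.174,0],-0.8,0.07],
    [[-0.078,0.203,0],-0.94,0.07],
    [[-0.089,0.232,0],-1.08,0.07],
    [[-0.1,0.261,0.01],-1.22,0.07],
    [[-0.112,0.29,0.02],-1.36,0.07],
    [[-0.124,0.32,0.03],-1.5,0.07],
    [[-0.1339,0.3463,0.032],-1.571,0.07],
  ],
)

```text
time: 28.55
ee_pos: [0.4337, -0.3115, 0.2558]
eef_rot: [0.749, 0.663, -0.001, -0.001]
ft_force: [0.9, -0.1, 0.6]
width: 0.0698
grip_force: 0.0
```

Request:
jog_arm(
  ticks=[
    [[0,0,0],0,0.07],
    [[0,0,0],0,0.07],
    [[0,0,0],0,0.07],
    [[0,0,0],0,0.07],
    [[0,0,0],0,0.07],
  ],
)

```text
time: 29.05
ee_pos: [0.4362, -0.3096, 0.2581]
eef_rot: [0.75, 0.662, 0.0, 0.0]
ft_force: [0.8, -0.6, -1.3]
width: 0.0703
grip_force: 0.0
```

```bash
python3 - <<'E'
from bench import r
from h import *
w=r.camera("wrist");t=r.camera("top");S=r.camera("side"); s=r.read_state(); print(s["ee_pos"],ang(s["eef_rot"]))
o=np.zeros((600,800,3),np.uint8); o[:330,:]=crop(w["img"],100,55,500,220,2,1.1); 
i=crop(t["img"],200,150,460,280,1.53,1.4); o[330:330+i.shape[0],:i.shape[1]]=i
i=crop(S["img"],200,150,400,285,2,1.1); o[330:600,400:800]=i[:270,:400]
cv2.imwrite("pics/c3.png",o)
E
```

```text
[ 0.43588485 -0.31008933  0.25813369] 82.80883248548083
```

View pics/c3.png

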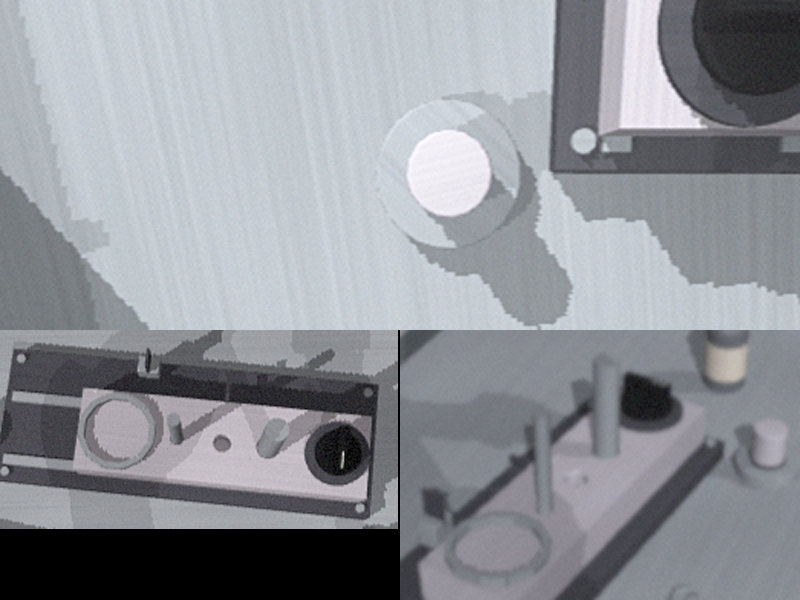

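```bash
python3 - <<'E'
from bench import r
from h import *
w=r.camera("wrist"); s=r.read_state(); f=lambda x,y:(100+x/2-.25,55+y/2-.25)
H=ray(w,*f(449,173),.06); print(H,ray(w,*f(448,173),.016),"bedcorner",ray(w,*f(555,172),.024))
print(go(s,[H[0],H[1],.11]),go(s,[H[0],H[1],.05]))
E
```

```text
[ 0.44938273 -0.23657612  0.06      ] [ 0.44951629 -0.23567048  0.016     ] bedcorner [ 0.50365448 -0.24221225  0.024     ]
[0.0747, 0.0042, 0.1481, 0] [0.0747, 0.0042, 0.2081, 0]
```

Request:
jog_arm(
  ticks=[
    [[0.04,0.002,0.03],0,0.06],
    [[0.0747,0.0042,0.07],0,0.06],
    [[0.0747,0.0042,0.11],0,0.06],
    [[0.0747,0.0042,0.14],0,0.06],
    [[0.0747,0.0042,0.16],0,0.06],
    [[0.0747,0.0042,0.18],0,0.06],
    [[0.0747,0.0042,0.2],0,0.06],
    [[0.0747,0.0042,0.2081],0,0.06],
    [[0.0747,0.0042,0.2081],0,0.06],
    [[0.0747,0.0042,0.2081],0,0.03],
    [[0.0747,0.0042,0.2081],0,0.03],
    [[0.0747,0.0042,0.2081],0,0.03],
  ],
  clamp_n=25,
)

```text
time: 30.45
ee_pos: [0.4497, -0.2371, 0.0508]
eef_rot: [0.75, 0.661, 0.0, 0.001]
ft_force: [-0.7, -0.2, -0.0]
width: 0.0434
grip_force: 0.0
```

Request:
jog_arm(
  ticks=[
    [[0,0,0],0,0.03],
    [[0,0,0],0,0.03],
    [[0,0,0],0,0.03],
  ],
)

```text
time: 30.75
ee_pos: [0.4496, -0.2371, 0.0506]
eef_rot: [0.75, 0.661, 0.0, 0.0]
ft_force: [-1.9, -0.1, 5.3]
width: 0.0394
grip_force: 25.0
```

Request:
jog_arm(
  ticks=[
    [[0,0,-0.03],0,0.03],
    [[0,0,-0.07],0,0.03],
    [[0,0,-0.11],0,0.03],
    [[0,0,-0.15],0,0.03],
    [[0,0,-0.18],0,0.03],
    [[0,0,-0.18],0,0.03],
    [[0,0,-0.18],0,0.03],
  ],
)

```text
time: 31.45
ee_pos: [0.449, -0.2368, 0.2295]
eef_rot: [0.75, 0.661, -0.0, 0.0]
ft_force: [-0.5, -0.2, -4.0]
width: 0.0391
grip_force: 25.0
```

```bash
python3 - <<'E'
from bench import r
from h import *
s=r.read_state(); n=np.array([.6046,-.0423])+.140*np.array([.125,.992]); print(n,go(s,[*n,.24],82.8))
t=r.camera("top")
g=t["img"]; print(ray(t,200+118/1.53-.3,150+(430-330)/1.53-.3,.082))
E
```

```text
[0.6221  0.09658] [0.3525, 0.1298, -0.0106, np.float64(-0.0)]
[0.62118165 0.0934945  0.082     ]
```

Request:
jog_arm(
  ticks=[
    [[0,0,-0.03],0,0.03],
    [[0,0,-0.06],0,0.03],
    [[0.04,0.015,-0.06],0,0.03],
    [[0.08,0.03,-0.06],0,0.03],
    [[0.12,0.044,-0.06],0,0.03],
    [[0.16,0.059,-0.06],0,0.03],
    [[0.2,0.074,-0.06],0,0.03],
    [[0.24,0.088,-0.06],0,0.03],
    [[0.28,0.103,-0.06],0,0.03],
    [[0.32,0.118,-0.06],0,0.03],
    [[0.352,0.1298,-0.06],0,0.03],
    [[0.352,0.1298,-0.06],0,0.03],
  ],
  clamp_n=30,
)

```text
time: 32.7
ee_pos: [0.6217, 0.1021, 0.2868]
eef_rot: [0.748, 0.664, -0.001, -0.003]
ft_force: [-1.0, 0.2, -2.7]
width: 0.0393
grip_force: 30.0
```

Request:
jog_arm(
  ticks=[
    [[0,0,0],0,0.03],
    [[0,0,0],0,0.03],
    [[0,0,0],0,0.03],
    [[0,0,0],0,0.03],
  ],
)

```text
time: 33.1
ee_pos: [0.6221, 0.0949, 0.2899]
eef_rot: [0.751, 0.661, -0.0, 0.0]
ft_force: [-0.2, -0.6, -4.0]
width: 0.039
grip_force: 30.0
```

```bash
python3 - <<'E'
from bench import r
from h import *
s=r.read_state(); print(ang(s["eef_rot"]),go(s,[.622,.0958,.145],82.8))
w=r.camera("wrist"); S=r.camera("side"); t=r.camera("top")
o=np.zeros((600,800,3),np.uint8); o[:300,:]=crop(t["img"],225,155,425,230,4,1.6)
o[300:,:400]=crop(S["img"],170,150,370,300,2,1.3); o[300:,400:]=crop(w["img"],120,100,520,400,1,1.3)
cv2.imwrite("pics/c4.png",o)
E
```

```text
82.6879037341447 [0.001, -0.0003, 0.1449, np.float64(-0.002)]
```

View pics/c4.png

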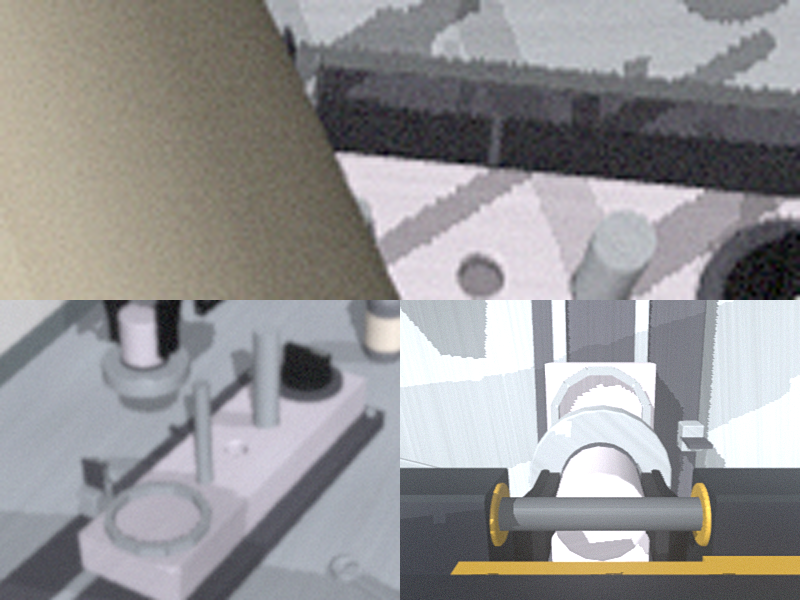

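```bash
python3 - <<'E'
from bench import r
from h import *
S=r.camera("side"); print(proj(S,[.622,.0958,.082]),ray(S,170+158/2-.25,150+220/2-.25,.082))
E
```

```text
[248.62284697 256.85454454] [0.61767713 0.10330995 0.082     ]
```

Request:
jog_arm(
  ticks=[
    [[0.001,0,0.03],0,0.03],
    [[0.001,0,0.06],0,0.03],
    [[0.001,0,0.09],0,0.03],
    [[0.001,0,0.12],0,0.03],
    [[0.001,0,0.14],0,0.03],
    [[0.001,0,0.148],0,0.03],
    [[0.001,0,0.148],0,0.03],
    [[0.001,0,0.148],0,0.03],
  ],
)

```text
time: 34.1
ee_pos: [0.623, 0.0973, 0.1432]
eef_rot: [0.75, 0.661, 0.001, 0.0]
ft_force: [-0.0, -0.5, -2.7]
width: 0.0396
grip_force: 30.0
```

Request:
jog_arm(
  ticks=[
    [[0,0.0,0.004],0,0.03],
    [[0,0,0.008],0,0.03],
    [[0,0,0.012],0,0.03],
    [[0,0,0.015],0,0.03],
    [[0,0,0.015],0,0.03],
  ],
)

```text
time: 34.6
ee_pos: [0.6221, 0.097, 0.1264]
eef_rot: [0.75, 0.661, -0.0, -0.0]
ft_force: [-0.0, 0.4, -3.5]
width: 0.0392
grip_force: 30.0
```

Request:
jog_arm(
  ticks=[
    [[0,0,0.002],0,0.03],
    [[0,0,0.004],0,0.03],
    [[0,0,0.005],0,0.03],
    [[0,0,0.005],0,0.03],
  ],
)

```text
time: 35.0
ee_pos: [0.6225, 0.0971, 0.1228]
eef_rot: [0.75, 0.661, 0.0, 0.0]
ft_force: [-3.4, -0.3, 4.6]
width: 0.0394
grip_force: 30.0
```

Request:
jog_arm(
  ticks=[
    [[0,0,0],0,0.06],
    [[0,0,0],0,0.06],
    [[0,0,0],0,0.06],
    [[0,0,0],0,0.06],
    [[0,0,-0.03],0,0.06],
    [[0,0,-0.06],0,0.06],
    [[0,0,-0.1],0,0.04],
    [[0,0,-0.14],0,0.02],
    [[0,0,-0.16],0,0.0],
    [[0,0,-0.16],0,0],
    [[0,0,-0.16],0,0],
  ],
)

```text
time: 36.1
ee_pos: [0.6224, 0.0971, 0.2817]
eef_rot: [0.75, 0.661, 0.0, 0.0]
ft_force: [-0.7, 0.4, -1.5]
width: 0.028
grip_force: 0.0
```

```bash
cat > crank.py <<'E'
from h import *
U=np.radians(82.7); ey=np.array([np.cos(U),np.sin(U)]); ex=np.array([np.sin(U),-np.cos(U)])
K=np.array([.6046,-.0426])-.15*ey
def centre(a,gap=0.,rc=.018,k=4):
    "finger centre in carriage axes (x,y) from the knob's start, bar turned by a clockwise"
    e=np.array([np.cos(a),-np.sin(a)]); n=np.array([np.sin(a),np.cos(a)])
    sh=-np.tanh(k*n)*[.015,.0095]; off=.007+gap+.015*abs(n[0])+.0095*abs(n[1])
    return (rc-e@sh)*e+off*n+[0,.02*a]
def world(a,**kw): c=centre(a,**kw); return K+c[0]*ex+c[1]*ey
E
python3 - <<'E'
from bench import r
from crank import *
s=r.read_state(); print(s["joint_positions"][6],s["width"])
c=centre(0,.006); print(world(0,gap=.006),go(s,[*world(0,gap=.006),.2],82.7))
for a in np.arange(0,5.7,.2): 
    q=centre(a); print(round(a,1),np.round(q*1000,1), "y rel knob",round(q[1]*1000-20*a,1))
E
```

```text
-0.5258135923760284 0.028042764960185984
[ 0.60625336 -0.1713537 ] [-0.2683, 0.0177, 0.0818, np.float64(0.001)]
0.0 [18.  16.5] y rel knob 16.5
0.2 [29.1 17.8] y rel knob 13.8
0.4 [33.2 17.4] y rel knob 9.4
0.6 [33.6 17.3] y rel knob 5.3
0.8 [32.6 17.5] y rel knob 1.5
1.0 [30.7 18. ] y rel knob -2.0
1.2 [28.4 18.4] y rel knob -5.6
1.4 [25.6 17.2] y rel knob -10.8
1.6 [21.7 12.7] y rel knob -19.3
1.8 [18.3  9.9] y rel knob -26.1
2.0 [14.1 11.8] y rel knob -28.2
2.2 [10.1 15.9] y rel knob -28.1
2.4 [ 6.4 21.1] y rel knob -26.9
2.6 [ 2.8 27. ] y rel knob -25.0
2.8 [-1.3 33.3] y rel knob -22.7
3.0 [-9. 40.] y rel knob -20.0
3.2 [-21.9  47.9] y rel knob -16.1
3.4 [-31.   55.5] y rel knob -12.5
3.6 [-33.6  63.9] y rel knob -8.1
3.8 [-33.4  71.9] y rel knob -4.1
4.0 [-32.1  79.6] y rel knob -0.4
4.2 [-30.1  87. ] y rel knob 3.0
4.4 [-27.6  94.8] y rel knob 6.8
4.6 [-24.6 105. ] y rel knob 13.0
4.8 [-20.9 117.8] y rel knob 21.8
5.0 [-17.1 127.1] y rel knob 27.1
5.2 [-12.9 132.4] y rel knob 28.4
5.4 [ -9.  135.8] y rel knob 27.8
5.6 [ -5.4 138.4] y rel knob 26.4
```

Request:
jog_arm(
  ticks=[
    [[-0.04,0.003,0],0,0],
    [[-0.08,0.006,0],0,0],
    [[-0.12,0.009,0],0,0],
    [[-0.16,0.012,0],0,0],
    [[-0.2,0.015,0],0,0],
    [[-0.24,0.017,0],0,0],
    [[-0.2683,0.0177,0],0,0],
    [[-0.2683,0.0177,0.02],0,0],
    [[-0.2683,0.0177,0.05],0,0],
    [[-0.2683,0.0177,0.08],0,0],
    [[-0.2683,0.0177,0.08],0,0],
  ],
  clamp_n=10,
)

```text
time: 37.2
ee_pos: [0.6033, -0.1712, 0.1963]
eef_rot: [0.75, 0.661, -0.002, -0.004]
ft_force: [-0.1, -1.0, -0.4]
width: 0.0007
grip_force: 0.0
```

Request:
jog_arm(
  ticks=[
    [[0,0,0],0,0],
    [[0,0,0],0,0],
    [[0,0,0],0,0],
  ],
)

```text
time: 37.5
ee_pos: [0.6069, -0.1713, 0.2036]
eef_rot: [0.75, 0.661, 0.001, 0.001]
ft_force: [0.4, -0.0, -0.0]
width: 0.0005
grip_force: 0.0
```

```bash
python3 - <<'E'
from bench import r
from crank import *
s=r.read_state(); print(s["width"],s["ft_force"],go(s,[*world(0,gap=.006),.115],82.7))
# pointer/mark in wrist or side: carriage tracking baseline
S=r.camera("side"); w=r.camera("wrist"); cv2.imwrite("pics/n1.png",S["img"][:,:,::-1])
print("ptr side px",proj(S,[.6835,-.0525,.072]),"mark",proj(S,[.7106,.0516,.087]))
E
```

```text
0.0005240808359197347 [ 0.4199943  -0.01533721 -0.0376117 ] [-0.0001, -0.0009, 0.0886, np.float64(0.001)]
ptr side px [256.48631608 212.90329536] mark [220.02903189 230.81997055]
```

Request:
jog_arm(
  ticks=[
    [[0,0,0.03],0,0],
    [[0,0,0.06],0,0],
    [[0,0,0.08],0,0],
    [[0,0,0.0886],0,0],
    [[0,0,0.0886],0,0],
  ],
)

```text
time: 38.1
ee_pos: [0.6059, -0.1713, 0.1128]
eef_rot: [0.75, 0.661, -0.0, -0.001]
ft_force: [-0.5, -0.0, 0.4]
width: 0.0007
grip_force: 0.0
```

Request:
jog_arm(
  ticks=[
    [[-0.003,0,0],0,0],
    [[-0.006,0,0],0,0],
    [[-0.006,0.006,0],0,0],
    [[-0.0047,0.0111,0],0,0],
    [[-0.005,0.0135,0],0,0],
    [[-0.0051,0.0152,0],0,0],
    [[-0.0051,0.0152,0],0,0],
  ],
)

```text
time: 38.8
ee_pos: [0.621, -0.178, 0.1137]
eef_rot: [0.75, 0.661, 0.0, 0.0]
ft_force: [0.3, 3.5, 1.7]
width: 0.0006
grip_force: 1.5
```

Request:
jog_arm(
  ticks=[
    [[0.003,0,0],0,0],
    [[0.006,0,0],0,0],
    [[0.006,0,-0.02],0,0],
    [[0.006,0,-0.05],0,0],
    [[0.006,0,-0.09],0,0],
    [[0.006,0,-0.14],0,0],
    [[0.0,-0.03,-0.15],0,0],
    [[-0.02,-0.07,-0.15],0,0],
    [[-0.02,-0.11,-0.15],0,0],
    [[-0.02,-0.13,-0.15],0,0],
    [[-0.02,-0.13,-0.15],0,0],
  ],
)

```text
time: 39.9
ee_pos: [0.4871, -0.1824, 0.264]
eef_rot: [0.751, 0.66, -0.001, 0.001]
ft_force: [0.4, -0.2, 0.7]
width: 0.0004
grip_force: 0.0
```

```bash
cat >> crank.py <<'E'
M0=np.array([.6046,-.0426])   # middle bore at the start
def prof(c,x,z,y0,y1,dx=.004,step=.0005):
    g=cv2.GaussianBlur(cv2.cvtColor(c["img"],cv2.COLOR_RGB2GRAY),(0,0),.6).astype(np.float32)
    ys=np.arange(y0,y1,step); out=0; xs=np.linspace(x-dx,x+dx,5)
    for xx in xs:
        p=np.array([proj(c,[*(M0+xx*ex+y*ey),z]) for y in ys],np.float32)
        out=out+cv2.remap(g,p[:,:1],p[:,1:],cv2.INTER_LINEAR)[:,0]
    return ys,out/5
E
python3 - <<'E'
from bench import r
from crank import *
s=r.read_state(); print(s["ee_pos"])
t=r.camera("top"); S=r.camera("side")
for n,c in(("top",t),("side",S)):
    for x in(.064,.072): 
        ys,v=prof(c,x,.072,-.04,.15,step=.004); print(n,x,v.round().astype(int).tolist())
    ys,v=prof(c,.108,.087,-.02+.1,.14,step=.003); print(n,"mark",ys[0],v.round().astype(int).tolist())
im=t["img"]; print("white mark: ", [(x+290,y+160) for y,x in np.argwhere(im[160:265,290:450].min(2)>0)][:0])
K0=M0-.15*ey; p=proj(t,[*K0,.116]).astype(int); g=cv2.cvtColor(im,cv2.COLOR_RGB2GRAY)[p[1]-16:p[1]+18,p[0]-18:p[0]+18]; print(p)
for row in g[::1]: print(" ".join("%3d"%q for q in row))
E
```

```text
[ 0.48706107 -0.18244544  0.26401636]
top 0.064 [33, 31, 31, 31, 31, 31, 31, 32, 31, 37, 56, 36, 30, 32, 33, 32, 32, 31, 32, 32, 32, 34, 32, 32, 33, 34, 32, 31, 33, 31, 31, 33, 32, 33, 33, 33, 33, 31, 33, 32, 32, 32, 31, 32, 32, 32, 31, 32]
top 0.072 [31, 33, 32, 31, 32, 31, 32, 32, 31, 37, 55, 35, 32, 33, 32, 32, 32, 32, 35, 31, 32, 34, 32, 32, 33, 32, 33, 33, 32, 33, 32, 33, 32, 35, 39, 38, 39, 38, 37, 37, 33, 33, 31, 32, 31, 33, 41, 44]
top mark 0.08 [87, 83, 90, 99, 96, 101, 102, 99, 100, 74, 56, 85, 98, 103, 101, 99, 100, 101, 102, 100, 104]
side 0.064 [112, 120, 122, 119, 108, 92, 73, 59, 55, 59, 64, 64, 60, 58, 60, 62, 61, 61, 62, 62, 61, 61, 60, 59, 63, 74, 91, 107, 119, 125, 128, 128, 125, 117, 99, 78, 68, 66, 67, 70, 73, 79, 90, 98, 101, 103, 105, 107]
side 0.072 [119, 113, 105, 93, 80, 75, 76, 80, 81, 78, 71, 63, 62, 70, 80, 82, 80, 80, 80, 79, 78, 78, 77, 77, 79, 82, 86, 92, 99, 105, 107, 103, 96, 89, 85, 86, 89, 88, 81, 82, 90, 94, 92
[... 4362 characters left out ...]
  27  21  18  23  21  22   9  20   8  19  26  19  55 130  48   8  11  15  19  17  20  58  64  62  65  38  39  57  59  27  10
 57  56  61  67  50  25  26  16  20  28  17  20   5  10   7   9  13  26  85  39  24   5  14  21  14  23  63  67  60  48  38  38  61  57  27  12
 53  58  54  59  51  49  29  21  22  24  27  25   7   7  17  21   6  17  16  21  17  15  14  19  17  10  42  40  48  43  30  44  53  55  35  25
 56  57  62  56  58  61  52  38  14  24  25  23  10  26   9  13  17  15  13  21  10  22  20  24  35  35  44  65  61  60  49  58  65  76  25  22
 54  57  54  60  56  53  57  56  44  26  27  27  16   8   9  23   0   3  16   5  14  16  17  18  32  33  38  48  44  53  44  42  49  74  20  20
```

```bash
cat >> crank.py <<'E'
def c1(a,**kw): t=np.array([0,.02*a]); return -(centre(a,**kw)-t)+t
E
python3 - <<'E'
from bench import r
from crank import *
s=r.read_state()
q=c1(0,gap=.006); p=K+q[0]*ex+q[1]*ey; print(q,p,go(s,[*p,.2],82.7),go(s,[*p,.115],82.7))
for a in np.arange(0,1.75,.2): d=(c1(a,rc=.02)-q)*1000; print(round(a,1),"dx %.1f dy %.1f"%(d[1],d[0]))
E
```

```text
[-0.018  -0.0225] [ 0.56482726 -0.21141463] [-0.0194, 0.0786, 0.0639, np.float64(0.001)] [-0.0193, 0.0785, 0.1489, np.float64(0.001)]
0.0 dx 6.0 dy -2.0
0.2 dx 13.1 dy -13.1
0.4 dx 21.9 dy -17.1
0.6 dx 30.4 dy -17.3
0.8 dx 38.5 dy -15.9
1.0 dx 46.2 dy -13.8
1.2 dx 54.0 dy -11.1
1.4 dx 63.3 dy -7.9
1.6 dx 75.8 dy -3.7
```

Request:
jog_arm(
  ticks=[
    [[-0.01,0.04,0],0,0],
    [[-0.0193,0.0785,0.02],0,0],
    [[-0.0193,0.0785,0.06],0,0],
    [[-0.0193,0.0785,0.09],0,0],
    [[-0.0193,0.0785,0.12],0,0],
    [[-0.0193,0.0785,0.14],0,0],
    [[-0.0193,0.0785,0.149],0,0],
    [[-0.0193,0.0785,0.149],0,0],
    [[-0.0193,0.0785,0.149],0,0],
  ],
)

```text
time: 40.9
ee_pos: [0.5655, -0.2108, 0.1153]
eef_rot: [0.75, 0.661, 0.0, 0.001]
ft_force: [0.1, 0.7, -0.1]
width: 0.0003
grip_force: 0.0
```

Request:
jog_arm(
  ticks=[
    [[0.003,-0.001,0],0,0],
    [[0.006,-0.002,0],0,0],
    [[0.0095,-0.0075,0],0,0],
    [[0.0131,-0.0131,0],0,0],
    [[0.0175,-0.0155,0],0,0],
    [[0.0219,-0.0171,0],0,0],
    [[0.0262,-0.0173,0],0,0],
    [[0.0304,-0.0173,0],0,0],
    [[0.0345,-0.0167,0],0,0],
    [[0.0385,-0.0159,0],0,0],
    [[0.0385,-0.0159,0],0,0],
  ],
)

```text
time: 42.0
ee_pos: [0.5539, -0.1695, 0.1143]
eef_rot: [0.75, 0.662, 0.0, -0.0]
ft_force: [-0.0, -1.0, 0.4]
width: 0.0007
grip_force: 0.4
```

```bash
python3 - <<'E'
from bench import r
from crank import *
s=r.read_state(); t=r.camera("top")
ys,v=prof(t,.068,.072,-.03,.15,step=.001); print("ptr",ys[v.argmax()],v.max(),np.median(v))
d=s["ee_pos"][:2]-K; print("tcp rel",d@ex,d@ey)
E
```

```text
ptr 0.015000000000000041 48.461327 31.518946
tcp rel -0.034198196009290985 0.017638673186396246
```

Request:
jog_arm(
  ticks=[
    [[0.0039,0.001,0],0,0],
    [[0.0077,0.0021,0],0,0],
    [[0.0115,0.0034,0],0,0],
    [[0.0155,0.0048,0],0,0],
    [[0.02,0.0064,0],0,0],
    [[0.0248,0.008,0],0,0],
    [[0.031,0.01,0],0,0],
    [[0.0373,0.0122,0],0,0],
    [[0.0373,0.0122,0],0,0],
  ],
)

```text
time: 42.95
ee_pos: [0.5711, -0.1334, 0.1144]
eef_rot: [0.75, 0.662, 0.001, -0.0]
ft_force: [-1.1, 1.8, 0.2]
width: 0.0007
grip_force: 0.9
```

```bash
python3 - <<'E'
from bench import r
from crank import *
s=r.read_state(); t=r.camera("top")
ys,v=prof(t,.068,.072,-.03,.15,step=.001); print("ptr",ys[v.argmax()],v.max(),np.median(v)); al=ys[v.argmax()]/.02
d=s["ee_pos"][:2]-K; print("tcp rel",d@ex,d@ey, "alpha",al)
a0=al; 
q=centre(a0,gap=.006,rc=.02); p=K+q[0]*ex+q[1]*ey; print(q,go(s,[*p,.2],82.7))
for a in np.arange(1.4,5.01,.2): dd=(centre(a,rc=.02)-q)*1000; print(round(a,1),"dx %.1f dy %.1f"%(dd[1],dd[0]))
E
```

```text
ptr 0.027000000000000052 48.969532 31.341015
tcp rel -0.021695507069179835 0.055670503290907725 alpha 1.3500000000000025
[0.03266399 0.01716193] [-0.0386, 0.0543, -0.0856, np.float64(0.003)]
1.4 dx -1.9 dy -6.7
1.6 dx -6.5 dy -11.0
1.8 dx -9.2 dy -14.8
2.0 dx -7.2 dy -19.4
2.2 dx -2.9 dy -23.7
2.4 dx 2.6 dy -27.7
2.6 dx 8.8 dy -31.5
2.8 dx 15.4 dy -35.9
3.0 dx 22.6 dy -43.7
3.2 dx 30.8 dy -56.5
3.4 dx 38.8 dy -65.6
3.6 dx 47.6 dy -68.0
3.8 dx 55.9 dy -67.6
4.0 dx 63.9 dy -66.1
4.2 dx 71.6 dy -63.7
4.4 dx 79.6 dy -60.9
4.6 dx 89.9 dy -57.5
4.8 dx 102.6 dy -53.4
5.0 dx 111.9 dy -49.2
```

Request:
jog_arm(
  ticks=[
    [[0,-0.004,0],0,0],
    [[0,-0.004,-0.03],0,0],
    [[0,-0.004,-0.06],0,0],
    [[-0.02,0.02,-0.06],0,0],
    [[-0.0386,0.0543,-0.06],0,0],
    [[-0.0386,0.0543,-0.06],0,0],
    [[-0.0386,0.0543,-0.06],0,0],
    [[-0.0386,0.0543,-0.04],0,0],
    [[-0.0386,0.0543,-0.02],0,0],
    [[-0.0386,0.0543,0],0,0],
    [[-0.0386,0.0543,0],0,0],
  ],
)

```text
time: 44.1
ee_pos: [0.6175, -0.1793, 0.1121]
eef_rot: [0.75, 0.662, -0.001, -0.002]
ft_force: [0.3, 0.2, 0.2]
width: 0.0006
grip_force: 0.0
```

Request:
jog_arm(
  ticks=[
    [[-0.0015,-0.004,0],0,0],
    [[-0.004,-0.009,0],0,0],
    [[-0.0065,-0.011,0],0,0],
    [[-0.008,-0.013,0],0,0],
    [[-0.0092,-0.0148,0],0,0],
    [[-0.0085,-0.017,0],0,0],
    [[-0.0072,-0.0194,0],0,0],
    [[-0.005,-0.0215,0],0,0],
    [[-0.0029,-0.0237,0],0,0],
    [[0,-0.0257,0],0,0],
    [[0.0026,-0.0277,0],0,0],
    [[0.0026,-0.0277,0],0,0],
  ],
)

```text
time: 45.3
ee_pos: [0.5947, -0.1741, 0.1163]
eef_rot: [0.75, 0.661, 0.002, 0.002]
ft_force: [7.1, -0.5, 0.7]
width: 0.0004
grip_force: 2.8
```

```bash
cat > ptr.py <<'E'
from bench import r
from crank import *
s=r.read_state(); t=r.camera("top")
ys,v=prof(t,.068,.072,-.03,.15,step=.001); print("ptr",ys[v.argmax()],v.max(),np.median(v)); al=ys[v.argmax()]/.02
d=s["ee_pos"][:2]-K; print("tcp rel",d@ex,d@ey,"alpha",al)
E
python3 ptr.py
```

```text
ptr 0.04400000000000007 46.225586 31.347168
tcp rel 0.006894839355620643 0.018349296025627758 alpha 2.2000000000000033
```

Request:
jog_arm(
  ticks=[
    [[0.003,-0.0019,0],0,0],
    [[0.0062,-0.0038,0],0,0],
    [[0.0095,-0.006,0],0,0],
    [[0.0128,-0.0082,0],0,0],
    [[0.0164,-0.012,0],0,0],
    [[0.02,-0.016,0],0,0],
    [[0.024,-0.0224,0],0,0],
    [[0.0282,-0.0288,0],0,0],
    [[0.0322,-0.0338,0],0,0],
    [[0.0362,-0.0379,0],0,0],
    [[0.0405,-0.0395,0],0,0],
    [[0.045,-0.0403,0],0,0],
  ],
)

```text
time: 46.55
ee_pos: [0.5577, -0.1242, 0.1143]
eef_rot: [0.75, 0.661, -0.0, -0.0]
ft_force: [-0.0, -3.3, -0.7]
width: 0.0002
grip_force: 1.3
```

```bash
python3 ptr.py
```

```text
ptr 0.07000000000000009 47.179688 31.340332
tcp rel -0.03612924328244752 0.06307347765472393 alpha 3.5000000000000044
```

Request:
jog_arm(
  ticks=[
    [[0.004,0.0002,0],0,0],
    [[0.0083,0.0004,0],0,0],
    [[0.0123,0.0012,0],0,0],
    [[0.0163,0.0019,0],0,0],
    [[0.02,0.003,0],0,0],
    [[0.024,0.0043,0],0,0],
    [[0.028,0.0057,0],0,0],
    [[0.032,0.0071,0],0,0],
    [[0.037,0.0088,0],0,0],
    [[0.0423,0.0105,0],0,0],
    [[0.0485,0.0125,0],0,0],
    [[0.0485,0.0125,0],0,0],
  ],
)

```text
time: 47.8
ee_pos: [0.5769, -0.0762, 0.1144]
eef_rot: [0.75, 0.662, 0.0, -0.0]
ft_force: [-1.8, 0.3, -0.3]
width: 0.0002
grip_force: 0.9
```

```bash
python3 ptr.py
python3 - <<'E'
from bench import r
from crank import *
s=r.read_state(); t=r.camera("top"); S=r.camera("side")
ys,v=prof(t,.068,.072,.05,.15,step=.0005); print("p",ys[v.argmax()-8:v.argmax()+9].round(4).tolist(),v[v.argmax()-8:v.argmax()+9].round().tolist())
ys,v=prof(t,.108,.087,.09,.13,step=.0005); i=v.argmin(); print("mark",ys[max(0,i-8):i+9].round(4).tolist(),v[max(0,i-8):i+9].round().tolist())
al=.02*0+ (lambda y:y/.02)(.0905)
for al in (4.4,4.5,4.6):
    q=c1(al,gap=.006,rc=.02); p=K+q[0]*ex+q[1]*ey; print(al,q,go(s,[*p,.115],82.7),[((c1(a,rc=.02)-q)*1000).round(1)[::-1].tolist() for a in np.arange(al,5.7,.1)])
E
```

```text
ptr 2.7755575615628914e-17 105.26426 31.997658
tcp rel -0.023173248120039076 0.11311901711162577 alpha 1.3877787807814457e-15
p [0.0845, 0.085, 0.0855, 0.086, 0.0865, 0.087, 0.0875, 0.088, 0.0885, 0.089, 0.0895, 0.09, 0.0905, 0.091, 0.0915, 0.092, 0.0925] [32.0, 33.0, 36.0, 38.0, 40.0, 43.0, 44.0, 45.0, 45.0, 45.0, 45.0, 44.0, 43.0, 41.0, 39.0, 37.0, 36.0]
mark [0.105, 0.1055, 0.106, 0.1065, 0.107, 0.1075, 0.108, 0.1085, 0.109, 0.1095, 0.11, 0.1105, 0.111, 0.1115, 0.112, 0.1125, 0.113] [90.0, 85.0, 79.0, 75.0, 70.0, 64.0, 59.0, 54.0, 52.0, 53.0, 54.0, 55.0, 59.0, 65.0, 71.0, 77.0, 82.0]
4.4 [0.03395399 0.08111171] [-0.0318, 0.0571, -0.0006, np.float64(0.003)] [[-1.8, -5.7], [-2.5, -7.3], [-4.1, -9.1], [-6.6, -11.6], [-8.9, -13.2], [-10.2, -15.2], [-10.1, -17.4], [-9.0, -19.7], [-7.2, -22.0], [-5.0, -24.1], [-2.5, -26.2], [0.3, -28.2], [3.3, -30.1]]
4.5 [0.03253503 0.07985531] [-0.0331, 0.0556, -0.0006, np.float64(0.003)] [[-1.3, -5.9], [-2.9, -7.7], [-5.3, -10.2], [-7.6, -11.8], [-8.9, -13.7], [-8.9, -16.0], [-7.8, -18.3], [-6.0, -20.5], [-3.7, -22.7], [-1.2, -24.8], [1.6, -26.8], [4.5, -28.7], [7.6, -30.6]]
4.6 [0.03077416 0.07765174] [-0.0353, 0.0539, -0.0006, np.float64(0.003)] [[-0.7, -6.0], [-3.1, -8.4], [-5.4, -10.0], [-6.7, -12.0], [-6.7, -14.3], [-5.6, -16.5], [-3.8, -18.8], [-1.5, -20.9], [1.0, -23.0], [3.8, -25.0], [6.7, -27.0], [9.8, -28.9]]
```

Request:
jog_arm(
  ticks=[
    [[0,-0.004,0],0,0],
    [[0,-0.004,-0.03],0,0],
    [[0,-0.004,-0.06],0,0],
    [[-0.015,0.02,-0.06],0,0],
    [[-0.0318,0.0571,-0.06],0,0],
    [[-0.0318,0.0571,-0.06],0,0],
    [[-0.0318,0.0571,-0.06],0,0],
    [[-0.0318,0.0571,-0.04],0,0],
    [[-0.0318,0.0571,-0.02],0,0],
    [[-0.0318,0.0571,0],0,0],
    [[-0.0318,0.0571,0],0,0],
  ],
)

```text
time: 49.05
ee_pos: [0.627, -0.1159, 0.1121]
eef_rot: [0.75, 0.662, -0.001, -0.002]
ft_force: [-0.1, -0.4, -0.3]
width: 0.0003
grip_force: 0.0
```

Request:
jog_arm(
  ticks=[
    [[-0.0018,-0.0057,0],0,0],
    [[-0.0025,-0.0073,0],0,0],
    [[-0.0041,-0.0091,0],0,0],
    [[-0.0066,-0.0116,0],0,0],
    [[-0.0089,-0.0132,0],0,0],
    [[-0.0102,-0.0152,0],0,0],
    [[-0.0101,-0.0174,0],0,0],
    [[-0.009,-0.0197,0],0,0],
    [[-0.0072,-0.022,0],0,0],
    [[-0.0072,-0.022,0],0,0],
  ],
)

```text
time: 50.05
ee_pos: [0.6093, -0.12, 0.1159]
eef_rot: [0.75, 0.662, 0.003, 0.002]
ft_force: [12.5, 2.6, -3.3]
width: 0.0004
grip_force: 5.4
```

```bash
cat > ptr.py <<'E'
from bench import r
from crank import *
s=r.read_state(); t=r.camera("top"); d=s["ee_pos"][:2]-K; print("tcp rel",d@ex,d@ey)
def cen(ys,v,sg):
    w=sg*(v-np.median(v)); i=w.argmax(); w=np.where(abs(ys-ys[i])<.005,np.clip(w-w.max()*.25,0,None),0); return (ys*w).sum()/w.sum(),w.max()
print("ptr",cen(*prof(t,.068,.072,.05,.15,step=.0005),1),"mark",cen(*prof(t,.108,.087,.09,.13,step=.0005),-1))
E
python3 ptr.py
```

```text
tcp rel 0.014511839766537358 0.07383917060100546
ptr (np.float64(0.09654605513503835), np.float32(11.496022)) mark (np.float64(0.1094588208875491), np.float32(31.673439))
```

Request:
jog_arm(
  ticks=[
    [[0.001,-0.001,0],0,0],
    [[0.0022,-0.0021,0],0,0],
    [[0.0035,-0.0031,0],0,0],
    [[0.0047,-0.0042,0],0,0],
    [[0.006,-0.0052,0],0,0],
    [[0.006,-0.0052,0],0,0],
    [[0.006,-0.0052,0],0,0],
  ],
)

```text
time: 50.8
ee_pos: [0.6051, -0.1142, 0.1161]
eef_rot: [0.75, 0.661, 0.003, 0.002]
ft_force: [12.1, 0.5, -2.1]
width: 0.0006
grip_force: 4.7
```

```bash
python3 ptr.py
```

```text
tcp rel 0.009569426639587287 0.07903732805578026
ptr (np.float64(0.10346104043223876), np.float32(10.834642)) mark (np.float64(0.10954275065705923), np.float32(32.05957))
```

Request:
jog_arm(
  ticks=[
    [[0.001,-0.0008,0],0,0],
    [[0.002,-0.0015,0],0,0],
    [[0.003,-0.0023,0],0,0],
    [[0.004,-0.003,0],0,0],
    [[0.004,-0.003,0],0,0],
    [[0.004,-0.003,0],0,0],
  ],
)

```text
time: 51.45
ee_pos: [0.602, -0.1106, 0.1161]
eef_rot: [0.75, 0.661, 0.002, 0.002]
ft_force: [9.7, -1.1, 0.1]
width: 0.0001
grip_force: 3.3
```

```bash
python3 ptr.py
```

```text
tcp rel 0.0060424109657719206 0.08222061464194853
ptr (np.float64(0.10772929989419902), np.float32(10.64143)) mark (np.float64(0.10945602305682801), np.float32(32.65195))
```

Request:
jog_arm(
  ticks=[
    [[0.0006,-0.0005,0],0,0],
    [[0.0012,-0.0009,0],0,0],
    [[0.0012,-0.0009,0],0,0],
    [[0.0012,-0.0009,0],0,0],
  ],
)

```text
time: 51.9
ee_pos: [0.6012, -0.1095, 0.1161]
eef_rot: [0.75, 0.661, 0.002, 0.002]
ft_force: [9.0, -0.4, 0.7]
width: 0.0001
grip_force: 3.3
```

```bash
python3 ptr.py; python3 - <<'E'
from bench import r
from crank import *
t=r.camera("top");S=r.camera("side")
p=proj(t,[*(M0+.09*ex+.11*ey),.08]).astype(int); q=proj(S,[*(M0+.09*ex+.11*ey),.08]).astype(int)
o=np.zeros((600,800,3),np.uint8); g=lambda i:(np.clip(i/140.,0,1)**.5*255).astype(np.uint8)
A=g(t["img"][p[1]-28:p[1]+32,p[0]-25:p[0]+25,::-1]); B=g(S["img"][q[1]-30:q[1]+30,q[0]-25:q[0]+25,::-1])
o[:480,:400]=cv2.resize(A,(400,480),interpolation=cv2.INTER_CUBIC); o[:480,400:]=cv2.resize(B,(400,480),interpolation=cv2.INTER_CUBIC)
for c,ox,b,hh in((t,0,p,28),(S,400,q,30)):   # line along carriage x at y=.1095 on z=.072 and z=.087
    for z,col in((.072,(0,0,255)),(.087,(0,255,0))):
        for x in np.linspace(.056,.13,40):
            u=((proj(c,[*(M0+x*ex+.1095*ey),z])-[b[0]-25,b[1]-hh]+.5)*8).astype(int)
            if 0<u[0]<400: cv2.circle(o,(int(u[0])+ox,int(u[1])),1,col,-1)
o[480:,:]=cv2.resize(crop(S["img"],140,150,400,189,1,1.3),(800,120))
cv2.imwrite("pics/c5.png",o)
E
```

```text
tcp rel 0.0050858146056709415 0.08322165388965959
ptr (np.float64(0.10889669952067604), np.float32(11.57263)) mark (np.float64(0.1094989871270956), np.float32(31.84922))
```

View pics/c5.png

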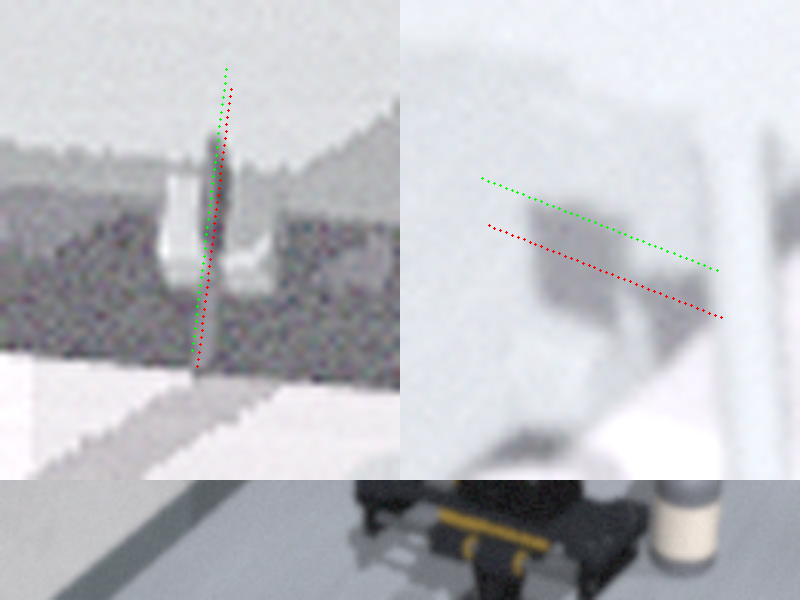

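Request:
jog_arm(
  ticks=[
    [[0.0007,-0.0005,0],0,0],
    [[0.0007,-0.0005,0],0,0],
    [[0.0007,-0.0005,0],0,0],
  ],
)

```text
time: 52.35
ee_pos: [0.6006, -0.1088, 0.116]
eef_rot: [0.75, 0.661, 0.002, 0.002]
ft_force: [7.5, -0.7, 0.9]
width: 0.0004
grip_force: 3.1
```

```bash
python3 ptr.py;python3 ptr.py
```

```text
tcp rel 0.004489608066578632 0.0838655475080878
ptr (np.float64(0.10930502320881287), np.float32(12.342261)) mark (np.float64(0.10951422005363431), np.float32(32.065434))
tcp rel 0.004472698732343468 0.08381810525078895
ptr (np.float64(0.10952755346521101), np.float32(12.674561)) mark (np.float64(0.10947247043992324), np.float32(32.006836))
```

Request:
jog_arm(
  ticks=[
    [[-0.002,0.003,0],0,0],
    [[-0.003,0.006,0],0,0],
    [[-0.003,0.006,-0.03],0,0],
    [[-0.003,0.006,-0.07],0,0],
    [[-0.003,0.006,-0.12],0,0],
    [[-0.03,0.006,-0.15],0,0],
    [[-0.07,-0.03,-0.15],0,0],
    [[-0.11,-0.07,-0.15],0,0],
    [[-0.15,-0.11,-0.15],0,0],
    [[-0.15,-0.11,-0.15],0,0],
    [[-0.15,-0.11,-0.15],0,0],
  ],
)

```text
time: 53.55
ee_pos: [0.468, -0.2458, 0.2645]
eef_rot: [0.752, 0.659, -0.001, 0.0]
ft_force: [0.1, 0.3, 0.3]
width: 0.0007
grip_force: 0.0
```

```bash
python3 ptr.py; python3 - <<'E'
from bench import r
from crank import *
t=r.camera("top"); S=r.camera("side")
n=M0+(.14+.1095)*ey; g=cv2.GaussianBlur(cv2.cvtColor(t["img"],cv2.COLOR_RGB2GRAY),(0,0),.6)
print("nest",n,proj(t,[*n,.132]))
for z,x0 in((.132,0),):
    for lab,f in(("x",lambda k:n+k*ex),("y",lambda k:n+k*ey)):
        print(lab,[int(g[tuple(proj(t,[*f(k),z]).round().astype(int)[::-1])]) for k in np.arange(-.06,.061,.004)])
# rods' tops, expected at z .186
for nm,y,rr in(("a",-.06,.014),("c",.06,.008)):
    b=M0+(y+.1095)*ey
    for lab,d in(("x",ex),("y",ey)): print(nm,lab,[int(g[tuple(proj(t,[*(b+k*d),.186]).round().astype(int)[::-1])]) for k in np.arange(-.024,.025,.003)])
E
```

```text
tcp rel -0.1096867501805007 -0.0689287988500548
ptr (np.float64(0.10920504030625738), np.float32(12.436011)) mark (np.float64(0.10951096966673536), np.float32(32.60933))
nest [0.63630262 0.20487766] [215.06113774 203.17367615]
x [137, 120, 122, 99, 105, 122, 124, 123, 118, 116, 145, 144, 143, 142, 141, 141, 139, 139, 137, 130, 106, 82, 101, 108, 118, 51, 50, 49, 49, 51, 47]
y [88, 81, 84, 72, 70, 71, 86, 89, 68, 57, 75, 140, 140, 140, 138, 141, 143, 143, 142, 143, 138, 92, 116, 89, 83, 87, 89, 93, 124, 123, 124]
a x [92, 87, 90, 98, 108, 105, 106, 107, 107, 109, 106, 108, 116, 124, 127, 127, 94]
a y [103, 104, 122, 131, 116, 108, 108, 109, 107, 109, 108, 107, 106, 123, 123, 125, 125]
c x [86, 87, 86, 84, 98, 107, 118, 119, 119, 119, 95, 86, 87, 85, 85, 86, 59]
c y [126, 127, 126, 125, 120, 97, 117, 119, 119, 119, 105, 92, 71, 76, 75, 78, 87]
```

```bash
python3 -c "
from bench import r
print(r.close_job())"
```

```text
the job is handed in; nothing more can be done
None
```

I handed the job in with rod_a and then rod_c seated fully in their bores (rod_b was absent), the gauge upright in the nest ring, and the pointer within about 0.3 mm of the index blade by camera. The knob was turned by pushing its bar with closed fingers instead of gripping it; one early push in the wrong direction moved nothing, and the interface gave no verdict.

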